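# Load the flask shaker and bring it up to speed

### The arm

A 6-joint arm with a two-finger parallel gripper is mounted at the origin on the work surface. World frame = base frame: x ahead of the robot, y to its left, z up, the work surface at z = 0. Lengths are in m, angles in rad, forces in N, time in s.
With the tool pointing down it reaches from about 0.3 to 0.875 m from the base axis. Payload 4.2 kg.
Tool frame: the origin (TCP) lies midway between the tips of the shut fingers; the grasp point (between the pads) lies behind it (pinch_z is the y of the grasp point in the tool frame, in m); y points along the fingers, z is the direction in which the jaws open and shut, and the axes are right-handed (so a half turn about y gives the same grasp; the last joint's range is limited). The gripper opens to 85 mm and grips with 20 to 120 N. Pads are 22 mm wide; open, the fingers measure 114 mm over their backs; the gripper's body (76 mm by 85 mm) begins 54 mm behind the grasp point. The pads swing forward as they close: fully open they stand 13 mm farther back than shut.
Start: joints at [-1.272, 0.32, 1.565, -0, 1.257, -0.02], TCP at [0.18, -0.546, 0.231] pointing down, gripper open.
Joint ranges: [-3.11, 3.11], [-0.84, 2.01], [0.21, 2.61], [-1.34, 4.49], [0.05, 2.63], [-2.56, 2.56]. Speed limits (rad/s): [2.57, 2.57, 3.14, 3.14, 3.14, 3.14].

### API

Orientations are given as a rotation vector (axis times angle).
In Python, from rig import observe, get_image, sign_off, pinch_z gives the robot as it stands.
- The arm moves only by the tool move_arm, never from a script. Its argument "commands" is a list that holds one entry, the list of rows, each a list of 6 numbers: the shift along the tool's x, y, z in mm, then the turn, a rotation vector about the tool's x, y, z in rad. A call has 1 to 12 rows; each row is the pose to reach, as a shift and turn from the pose commanded when the call began, along the tool's axes at that moment; what a row does not reach only later rows make up. A row lasts 1/10 s, in which the tool goes at most 50 mm and 8.59 degrees, less where a joint would pass 70% of its speed; a pose out of reach is approached as far as the arm can. A call with a gripper value outside its range is refused whole. "jaw" is the finger opening in mm, from 0 to 85.4, set as the call begins (left out, the last holds). The fingers move at their own pace and stop on an object; "squeeze" is the grip in N (left out, the last holds). Time passes only in rows, so rows that repeat a pose let the fingers close. It gives the time, the measured TCP pose, the force and the opening at its end, in the units of the state.
- observe(): the state, without advancing time (a new reading comes with each control period).
- get_image(name): name is "scene" or "side" or "wrist"; returns a dict with "frame" (400x640x3 uint8, red, green, blue), "depth" (400x640 float32, m along the optical axis (not along the pixel's ray), 0 where there is no reading), "mtx" (3x3 intrinsics, pixels), "D" ([k1, k2, p1, p2, k3] as OpenCV has them; the pictures are not rectified), "xyz" and "orientation" of the camera in the world; the wrist camera has in their place "tool_from_camera" (4x4, takes a point from camera to tool coordinates, whose origin is the TCP and whose axes are the tool frame's). Camera axes: x right, y down, z forward; pixel columns grow to the right and rows downward; lengths in m; the calibration is good to about 2 mm. A picture is of the moment at which its call begins: read the wrist's pose just before it.
- sign_off(): hands the job in, once; it reports no verdict.
The state is a dict: "t": time; "joint_pos": joint angles; "qd": joint speeds; "tau": joint torques, N m; "tcp_pos": TCP position; "orientation": TCP orientation; "ft_force": force on the tool from outside, world axes, zero at the start; "moment": the same for the moment, N m; "finger_gap": finger opening in m.
Only numpy, scipy, OpenCV 4.12 (cv2) and the standard library are available. Lean on these libraries where they do the work, as an engineer would, in place of code of your own. Each camera call takes 0.05 s, during which the arm holds its last target.

### The job

The last user left the flask shaker's speed lever up: first click it back down to off, then stand every capped flask from the bench mat upright in a bay of the shaker platform, one flask to a bay, and lower the hood gently until it is fully shut. Then bring the shaker up to its third speed notch above off, one click at a time, letting the lever rest for about a second in each notch and never going past the third. Leave the beaker and the tip box where they are.

Things in the scene. Friction and masses are not known exactly. Their poses are not given: they have to be found in the camera images.
- shaker: benchtop incubator shaker, white, 405 wide (y) x 215 deep (x) mm, fixed. Origin at bench height under the middle of its open four-bay tub; x away from the robot at yaw 0, y left, z up. Tub floor (platform) 70 mm above the bench, 98 (x) x 260 (y) mm, rim 110 mm. Console (top 110 mm, y -257 to -146 mm) carries the speed lever; low fan housing (top 90 mm) behind the tub, x +65 to +150 mm
- bay1 (a point): middle of the floor of bay 1, y = -99 mm in the shaker frame (next to the console), 70 mm above the bench. The bay is 62 mm wide (y) and 98 mm long (x), parted from the next by an upright steel strip 4 mm thick and 38 mm high
- bay2 (a point): middle of the floor of bay 2, y = -33 mm in the shaker frame, 70 mm above the bench. The bay is 62 mm wide (y) and 98 mm long (x), parted from the next by an upright steel strip 4 mm thick and 38 mm high
- bay3 (a point): middle of the floor of bay 3, y = +33 mm in the shaker frame, 70 mm above the bench. The bay is 62 mm wide (y) and 98 mm long (x), parted from the next by an upright steel strip 4 mm thick and 38 mm high
- bay4 (a point): middle of the floor of bay 4, y = +99 mm in the shaker frame, 70 mm above the bench. The bay is 62 mm wide (y) and 98 mm long (x), parted from the next by an upright steel strip 4 mm thick and 38 mm high
- hood (a joint): clear hood over the tub, a box open underneath, 122 deep x 272 wide x 66 mm high, hinged on the tub's rear rim; the stiff hinge stays where it is left (up to 4 N at the handle moves it). 0 = shut on the rim, grows (rad) as it opens up and back, to 1.9; starts open at 1.5 to 1.8
- hood_handle (a point): middle of the hood's round black bar handle, 110 mm long along the shaker's y, about 10 mm thick, 35 mm off the hood's front face (about 30 mm clear behind the bar). Hood open: on top, pointing up; shut: in front, 141 mm above the bench. When shut it lies 157 mm in front of the hinge line and 30 mm above it
- hood_hinge (a point): middle of the hood's hinge line (along the shaker's y), 61 mm behind the tub's middle and 111 mm above the bench
- speed_lever (a joint): indexed speed lever on the console, swings in the shaker's x-z plane (rad). Spring detents hold six notches 0.2 rad apart: 0 = off (leans 0.5 rad to the robot's side), 0.2 first speed, 0.4 second, 0.6 third, 0.8 fourth, 1.0 fifth (leans 0.5 rad away). 2 to 4 N at the grip moves it a notch; let go, it centres in the nearest notch. Starts in the second to fourth
- lever_grip (a point): centre of the lever's black round thumb grip: a bar 16 mm in diameter and 26 mm long, lying along the shaker's y, 68 mm from the pivot on a 5 mm thick stem; about 14 mm of travel a click
- lever_pivot (a point): pivot of the speed lever, in the shaker's frame at x +20, y -205, z 100 mm (10 mm below the console's top)
- mat: grey bench mat 180 x 160 x 3 mm, fixed, on which the flasks stand at the start; origin under its middle
- flask1: capped conical flask, frosted plastic, 70 g, 88 mm high, closed: base 51 mm in diameter, tapering to 23 mm at 64 mm height; above it a white round screw cap 28 mm in diameter, from 64 to 88 mm height (the place to grip it). Origin under the middle of its base, z up. Three or all four of these like flasks are there
- flask2: capped conical flask, frosted plastic, 70 g, 88 mm high, closed: base 51 mm in diameter, tapering to 23 mm at 64 mm height; above it a white round screw cap 28 mm in diameter, from 64 to 88 mm height (the place to grip it). Origin under the middle of its base, z up. Three or all four of these like flasks are there
- flask3: capped conical flask, frosted plastic, 70 g, 88 mm high, closed: base 51 mm in diameter, tapering to 23 mm at 64 mm height; above it a white round screw cap 28 mm in diameter, from 64 to 88 mm height (the place to grip it). Origin under the middle of its base, z up. Three or all four of these like flasks are there
- flask4: capped conical flask, frosted plastic, 70 g, 88 mm high, closed: base 51 mm in diameter, tapering to 23 mm at 64 mm height; above it a white round screw cap 28 mm in diameter, from 64 to 88 mm height (the place to grip it). Origin under the middle of its base, z up. Three or all four of these like flasks are there
- beaker: empty glass beaker, 70 mm in diameter, 90 mm high, left of the shaker; leave it alone. Origin under its middle
- tip_box: closed blue pipette-tip box 80 x 120 x 72 mm, left of the shaker; leave it alone. Origin under its middle
There are look-alikes about, which are no part of the job. Leave any green look-alike of the flask3 alone. Leave any yellow look-alike of the flask2 alone.

How it is judged:
By the outcome, as a careful person would: the job done as asked, in the order asked, and still so for the second after the job is handed in, with the robot touching nothing.
Of flask1, flask2, flask3, flask4 only 3 to 4 are there at a start; the rules pass over those that are not, and their reading is None.
At some moment in a run one of flask1, flask2, flask3, flask4 may be knocked a few centimetres aside while the robot is not near it.
It also fails if it takes over 210 s, if anything falls off the work surface, if the arm or the gripper's body presses on something with over 40 N, if the wrist force passes 120 N, or if a joint passes its speed limit or range.

## Working session

There is one attempt and no reset: what is moved stays moved. The work goes in short steps, Python scripts to look and compute and a tool call to move; the robot and the scene stay as the last step left them, time stands still between calls to the robot, and variables do not carry over. Pictures are saved under pics/ and viewed, and the job is handed in when it is done.

Besides the shell and the picture viewer there is one more tool, called after "Call:" as name(argument=value, ...) on one line, values as JSON. move_arm: Moves the arm, as the interface text tells. Its arguments: {"type":"object","properties":{"commands":{"type":"array"},"jaw":{"type":"number"},"squeeze":{"type":"number"}},"required":["commands"]}

```bash
ls; mkdir -p pics; cat > h.py <<'E'
import numpy as np, cv2
from scipy.spatial.transform import Rotation as R
from rig import observe, get_image, sign_off, pinch_z
def cam(name):
    o=observe(); im=get_image(name)
    if name=='wrist':
        T=np.eye(4); T[:3,:3]=R.from_rotvec(o['orientation']).as_matrix(); T[:3,3]=o['tcp_pos']
        im['T']=T@np.array(im['tool_from_camera'])
    else:
        q=np.array(im['orientation'],float); T=np.eye(4)
        T[:3,:3]=R.from_rotvec(q).as_matrix() if q.size==3 else (q.reshape(3,3) if q.size==9 else R.from_quat(q).as_matrix())
        T[:3,3]=im['xyz']; im['T']=T
    return im
def save(im,fn): cv2.imwrite('pics/'+fn,im['frame'][:,:,::-1])
def rays(im,px):
    u=cv2.undistortPoints(np.array(px,float).reshape(-1,1,2),np.array(im['mtx'],float),np.array(im['D'],float)).reshape(-1,2)
    return np.c_[u,np.ones(len(u))]
def plane(im,px,z):
    d=rays(im,px)@im['T'][:3,:3].T; c=im['T'][:3,3]
    return c+d*((z-c[2])/d[:,2])[:,None]
def deproj(im,px):
    px=np.array(px).reshape(-1,2); z=np.array([im['depth'][int(v),int(u)] for u,v in px])
    P=rays(im,px)*z[:,None]; return P@im['T'][:3,:3].T+im['T'][:3,3]
def proj(im,P):
    P=np.array(P,float).reshape(-1,3); Ti=np.linalg.inv(im['T']); 
    return cv2.projectPoints(P,cv2.Rodrigues(Ti[:3,:3])[0],Ti[:3,3],np.array(im['mtx'],float),np.array(im['D'],float))[0].reshape(-1,2)
def cloud(im):
    v,u=np.mgrid[0:400,0:640]; P=rays(im,np.stack([u,v],-1).reshape(-1,2))*im['depth'].reshape(-1,1)
    return (P@im['T'][:3,:3].T+im['T'][:3,3]).reshape(400,640,3)
def tomove(dw,o=None):  # world shift mm -> tool axes
    o=o or observe(); return R.from_rotvec(o['orientation']).inv().apply(dw)
E
python3 - <<'E'
from h import *
np.set_printoptions(precision=4,suppress=True)
o=observe(); print(o, pinch_z if not callable(pinch_z) else pinch_z())
print(R.from_rotvec(o['orientation']).as_matrix())
for n in ['scene','side','wrist']:
    im=cam(n); save(im,n+'0.png'); print(n,im.get('orientation'),im['T'])
E
```

```text
pics
{'t': 0.0, 'joint_pos': array([-1.272 ,  0.3203,  1.5657, -0.    ,  1.2574, -0.02  ]), 'qd': array([ 0.0005,  0.0013,  0.0003,  0.0004, -0.    ,  0.0009]), 'tau': array([ -0.0011, -41.5529, -23.4168,  -0.0002,   0.0081,   0.    ]), 'tcp_pos': array([ 0.1801, -0.5456,  0.2305]), 'orientation': array([-0.3297,  2.0511, -2.0475]), 'ft_force': array([ 0.4732,  0.156 , -1.0808]), 'moment': array([ 0.0393, -0.0129, -0.0579]), 'finger_gap': 0.0856101267493127} -0.0187
[[-0.9496 -0.0005  0.3134]
 [-0.3134  0.0017 -0.9496]
 [-0.     -1.     -0.0018]]
scene [-2.3791 -0.6236  0.2185] [[ 0.8724  0.3786 -0.3093  0.9242]
 [ 0.4888 -0.6686  0.5603 -0.6759]
 [ 0.0054 -0.64   -0.7684  1.0963]
 [ 0.      0.      0.      1.    ]]
side [-2.2159  0.4003 -0.2039] [[ 0.9354 -0.2144  0.2812  0.0953]
 [-0.3535 -0.5853  0.7297 -1.1702]
 [ 0.0081 -0.7819 -0.6233  1.1482]
 [ 0.      0.      0.      1.    ]]
wrist None [[ 0.3135 -0.9079 -0.2782  0.2509]
 [-0.9496 -0.3001 -0.0909 -0.5229]
 [-0.001   0.2927 -0.9562  0.3738]
 [ 0.      0.      0.      1.    ]]
```

View pics/scene0.png

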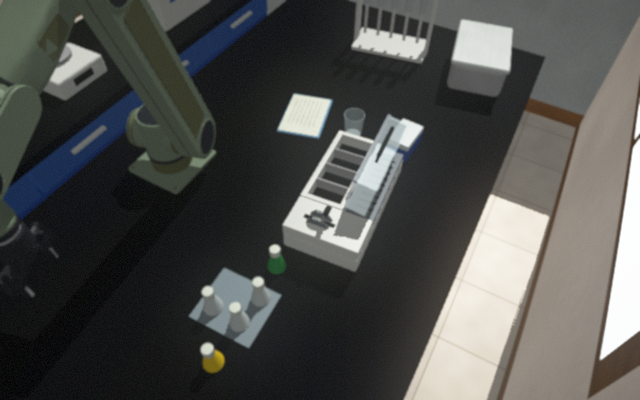

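View pics/side0.png

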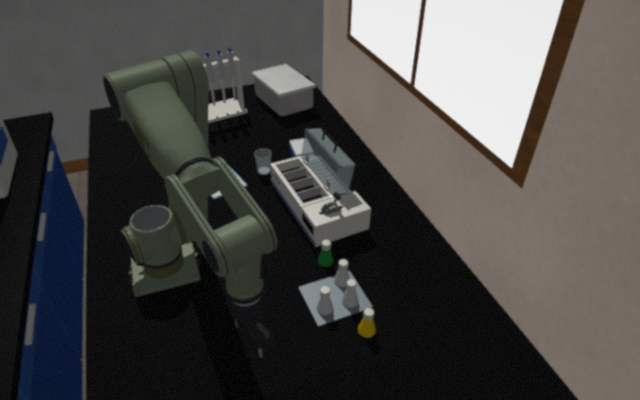

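View pics/wrist0.png

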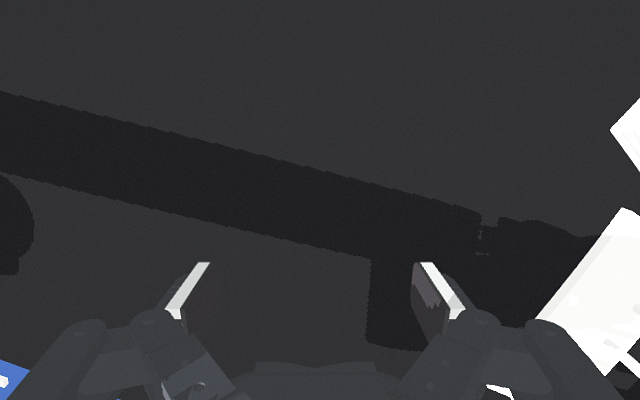

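The scene shows the mat at about (235,305) with three white-capped flasks at (208,290), (237,310) and (260,285). The green look-alike is at (276,255) and the yellow one at (210,350). The shaker is around (345,195) with its hood open and the lever at (320,217).

```bash
python3 - <<'E'
from h import *
np.set_printoptions(precision=4,suppress=True)
a=cam('scene'); b=cam('side')
cv2.imwrite('pics/sc_crop.png',cv2.resize(a['frame'][100:280,260:440,::-1],None,fx=3.3,fy=3.3,interpolation=cv2.INTER_CUBIC))
cv2.imwrite('pics/si_crop.png',cv2.resize(b['frame'][110:260,230:390,::-1],None,fx=4,fy=4,interpolation=cv2.INTER_CUBIC))
C=cloud(a)
print(deproj(a,[(208,290),(237,310),(260,285),(276,255),(210,350),(300,215),(345,245)]))
f=a['frame'].astype(int)
m=(f.min(2)>140)&(abs(C[:,:,2]-0.11)<0.008)&(C[:,:,0]<1)
m[:, :270]=0; m[:120]=0
r=C[m][:,:2].astype(np.float32); print(len(r)); print(cv2.minAreaRect(r), cv2.boxPoints(cv2.minAreaRect(r)))
E
```

```text
[[ 0.4381 -0.3455  0.0907]
 [ 0.5298 -0.3534  0.091 ]
 [ 0.5404 -0.272   0.0915]
 [ 0.5237 -0.1749  0.0799]
 [ 0.5334 -0.4618  0.0903]
 [ 0.525  -0.0543  0.1128]
 [ 0.673  -0.0796  0.1124]]
2538
((0.5853476524353027, 0.10561394691467285), (0.2150564044713974, 0.4064108431339264), 5.604177474975586) [[ 0.4585  0.2973]
 [ 0.4982 -0.1071]
 [ 0.7122 -0.0861]
 [ 0.6725  0.3183]]
```

View pics/sc_crop.png

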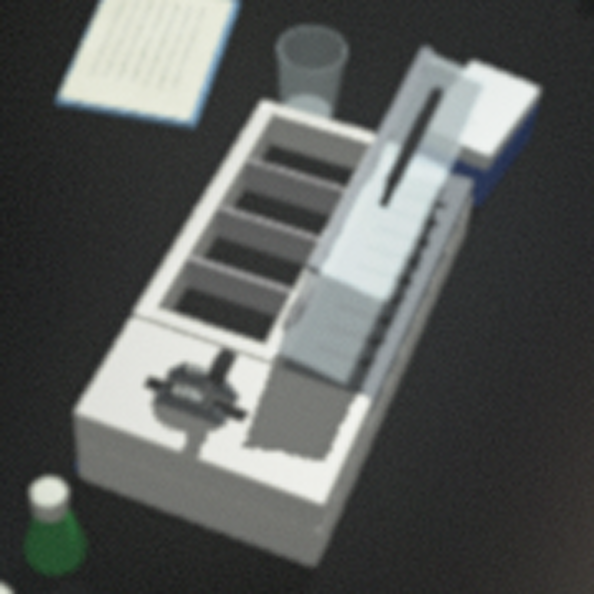

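View pics/si_crop.png

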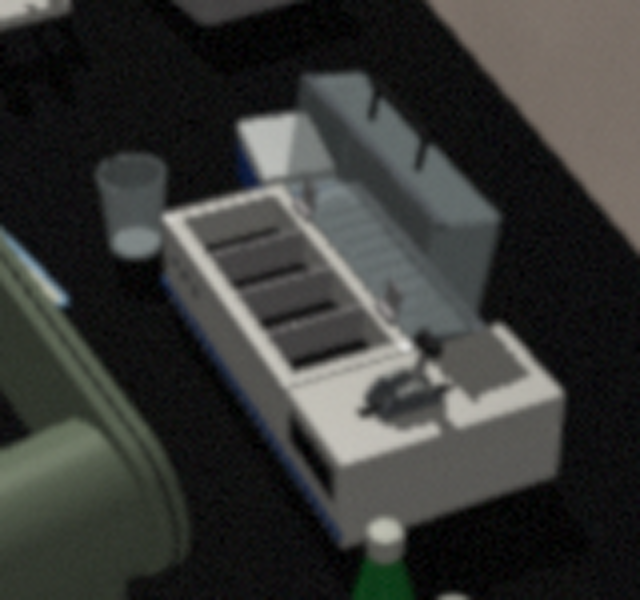

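```bash
cat >> h.py <<'E'
def tri(ims,pxs):
    A=np.zeros((3,3));b=np.zeros(3)
    for im,p in zip(ims,pxs):
        d=rays(im,[p])[0]@im['T'][:3,:3].T; d/=np.linalg.norm(d); M=np.eye(3)-np.outer(d,d); A+=M;b+=M@im['T'][:3,3]
    return np.linalg.solve(A,b)
YAW=0.098; ORG=np.array([0.5378,0.1550])
def setshk(org,yaw):
    global ORG,YAW; ORG=np.array(org);YAW=yaw
def s2w(p):
    c,s=np.cos(YAW),np.sin(YAW); p=np.array(p,float); return np.array([ORG[0]+c*p[0]-s*p[1],ORG[1]+s*p[0]+c*p[1],p[2]])
def w2s(P):
    c,s=np.cos(YAW),np.sin(YAW); P=np.array(P,float); d=P[...,:2]-ORG; return np.stack([c*d[...,0]+s*d[...,1],-s*d[...,0]+c*d[...,1],P[...,2]],-1)
E
python3 - <<'E'
from h import *
np.set_printoptions(precision=4,suppress=True)
a=cam('scene'); b=cam('side')
P=tri([a,b],[(329,208.5),(337,196)]); print(P,w2s(P)); print(proj(a,P),proj(b,P))
for q in [.4,.6,.8]:
    p=s2w([.02+.068*np.sin(q-.5),-.205,.1+.068*np.cos(q-.5)]); print(q,p,proj(a,p),proj(b,p))
# bays rim check
for n,im in (('a',a),('b',b)):
    g=im['frame'].copy()
    for y in (-.099,-.033,.033,.099):
        u=proj(im,s2w([0,y,.07]))[0]; cv2.circle(g,(int(round(u[0])),int(round(u[1]))),1,(255,0,0),-1)
    for x,y in ((-.065,-.257),(-.065,.148),(.0-.049,-.13),(.049,-.13),(.049,.13),(-.049,.13)):
        u=proj(im,s2w([x,y,.11]))[0]; cv2.circle(g,(int(round(u[0])),int(round(u[1]))),1,(0,255,0),-1)
    cv2.imwrite(f'pics/ov_{n}.png',cv2.resize(g[100:280,230:430,::-1],None,fx=3.3,fy=3.3,interpolation=cv2.INTER_CUBIC))
o=observe()
# target hover over lever: tool z along shaker +x
Rt=lambda zdir: np.c_[np.cross([0,0,-1],zdir),[0,0,-1],zdir]
for nm,z in (('x',[np.cos(.098),np.sin(.098),0]),('-y',[np.sin(.098),-np.cos(.098),0])):
    R0=R.from_rotvec(o['orientation']); print(nm,(R0.inv()*R.from_matrix(Rt(np.array(z)))).as_rotvec())
E
```

```text
[ 0.5997 -0.0319  0.158 ] [ 0.0433 -0.1921  0.158 ]
[[328.972  209.8252]] [[336.4084 195.1892]]
0.4 [ 0.571  -0.0477  0.1677] [[316.246  207.3966]] [[330.3713 197.5257]]
0.6 [ 0.5845 -0.0464  0.1677] [[321.124  209.1034]] [[333.9693 196.4209]]
0.8 [ 0.5978 -0.0451  0.165 ] [[325.9136 211.4301]] [[337.4471 195.972 ]]
x [ 0.0003 -1.35   -0.0003]
-y [0.0004 0.2208 0.    ]
```

View pics/ov_a.png

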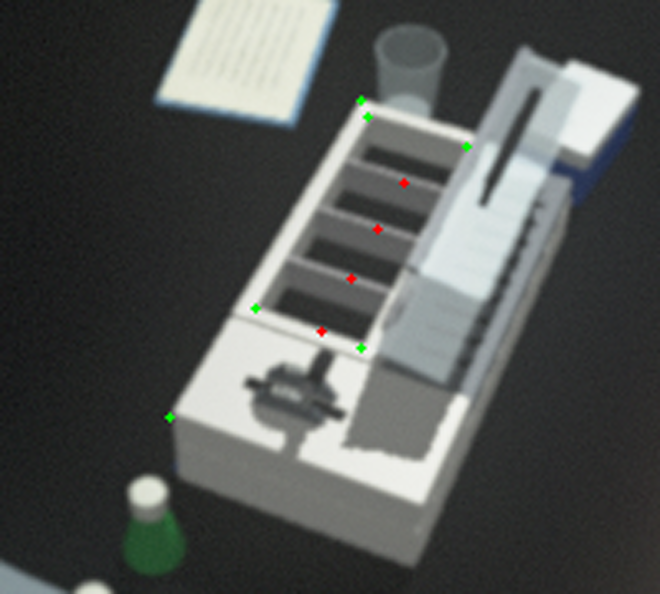

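View pics/ov_b.png

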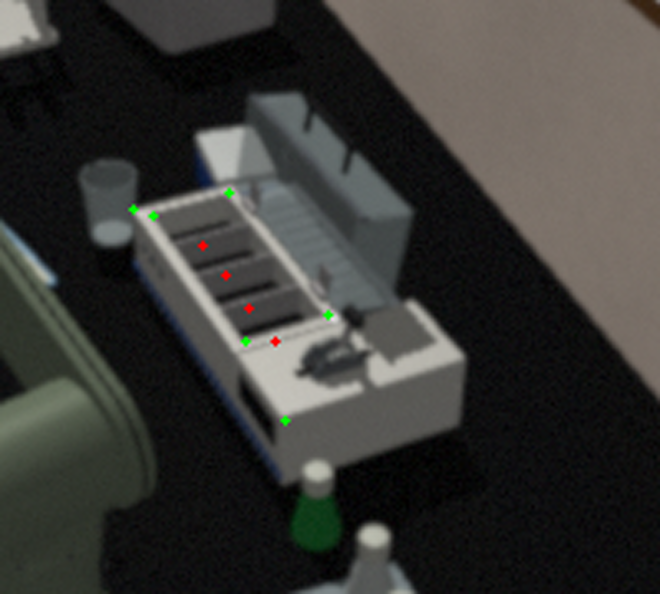

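```bash
python3 - <<'E'
from h import *
np.set_printoptions(precision=1,suppress=True)
o=observe(); print(tomove((np.array([0.590,-0.047,0.30])-o['tcp_pos'])*1000))
E
```

```text
[-545.6  -68.8 -345.4]
```

Call:
move_arm(commands=[[[-100,-40,-63,0,-0.14,0],[-160,-68,-101,0,-0.28,0],[-200,-68,-127,0,-0.42,0],[-240,-68,-152,0,-0.56,0],[-280,-68,-177,0,-0.7,0],[-320,-68,-203,0,-0.84,0],[-360,-68,-228,0,-0.98,0],[-400,-68,-253,0,-1.12,0],[-440,-68,-279,0,-1.26,0],[-490,-68,-310,0,-1.35,0],[-530,-68,-335,0,-1.35,0],[-546,-68,-345,0,-1.35,0]]], jaw=40)

```text
t: 1.55
tcp_pos: [0.5571, -0.0871, 0.2992]
orientation: [-1.254, 1.136, -1.137]
ft_force: [0.8, -0.0, 0.0]
finger_gap: 0.0395
```

```bash
python3 - <<'E'
from h import *
np.set_printoptions(precision=4,suppress=True)
o=observe(); print(o['t'],o['tcp_pos'],o['joint_pos'],R.from_rotvec(o['orientation']).as_matrix(),o['ft_force'])
im=cam('wrist'); save(im,'w1.png')
E
```

```text
1.55 [ 0.5571 -0.0871  0.2992] [-0.1753  0.2675  1.4689 -0.0003  1.4047 -0.2736] [[ 0.0982  0.0005  0.9952]
 [-0.9952 -0.0004  0.0982]
 [ 0.0005 -1.      0.0005]] [ 0.8334 -0.04    0.0422]
```

View pics/w1.png

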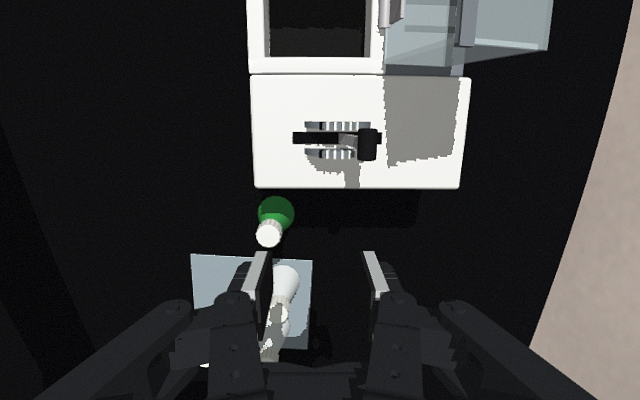

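The wrist view shows the console with the lever's black grip at (367,144), the slot running from x=293 to 380, and the green look-alike at (276,215).

Call:
move_arm(commands=[[[0,0,0,0,0,0],[0,0,0,0,0,0]]])

```text
t: 1.8
tcp_pos: [0.5556, -0.0892, 0.2987]
orientation: [-1.255, 1.137, -1.136]
ft_force: [-0.2, -0.3, 0.6]
finger_gap: 0.04
```

```bash
python3 - <<'E'
from h import *
np.set_printoptions(precision=4,suppress=True)
o=observe(); print(o['t'],o['tcp_pos'],o['qd'])
im=cam('wrist'); save(im,'w2.png'); C=cloud(im); f=im['frame'].astype(int)
m=(C[...,2]>.145)&(C[...,2]<.2)&(f.max(2)<60); m[250:]=0
v,u=np.where(m); print(len(u),u.min(),u.max(),v.min(),v.max()); S=w2s(C[m]); print(S.min(0),S.max(0),np.median(S,0))
# console top corners
m=(abs(C[...,2]-.11)<.006)&(f.min(2)>120); m[200:]=0
n,l,st,ce=cv2.connectedComponentsWithStats(m.astype(np.uint8)); 
S=w2s(C[m]); print(S[:,0].min(),S[:,0].max(),S[:,1].min(),np.median(S[:,2]))
import scipy
# edge fits: near edge (y=-.257) and front edge (x=-.065)
c=[];
for x in np.arange(-.05,.14,.01):
    k=S[abs(S[:,0]-x)<.003]; c.append((x,k[:,1].min()))
c=np.array(c); print(np.polyfit(c[:,0],c[:,1],1), c[:,1])
c=[]
for y in np.arange(-.25,-.16,.01):
    k=S[abs(S[:,1]-y)<.003]; c.append((y,k[:,0].min()))
c=np.array(c); print(np.polyfit(c[:,0],c[:,1],1),c[:,1])
E
```

```text
1.8 [ 0.5556 -0.0892  0.2987] [-0.0284 -0.0133  0.0087  0.0026  0.0008  0.0025]
628 360 524 51 158
[ 0.0307 -0.2135  0.1452] [ 0.1406 -0.1319  0.1981] [ 0.0376 -0.1995  0.1718]
-0.0678737560717241 0.14682452640793403 -0.25309463240452945 0.11055171511385298
[-0.0052 -0.2518] [-0.2514 -0.2515 -0.2512 -0.2513 -0.2515 -0.2514 -0.253  -0.2528 -0.2512
 -0.2524 -0.2525 -0.2527 -0.2524 -0.2524 -0.2523 -0.2523 -0.2521 -0.2521
 -0.2519]
[ 0.009  -0.0653] [-0.0671 -0.0677 -0.0673 -0.0678 -0.0674 -0.067  -0.0674 -0.0671 -0.0663]
```

View pics/w2.png

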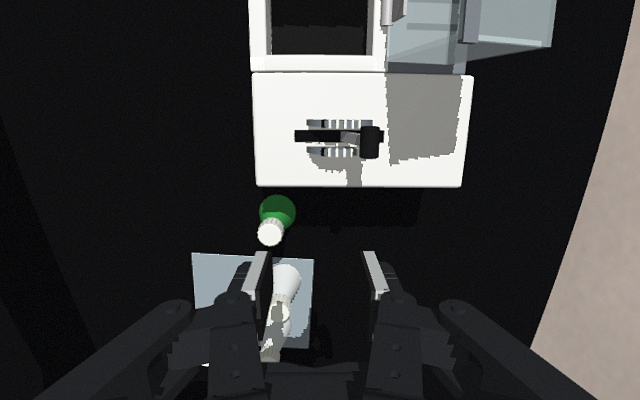

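```bash
sed -i 's/^YAW=.*/YAW=0.098; ORG=np.array([0.5353,0.1598])/' h.py; python3 - <<'E'
from h import *
np.set_printoptions(precision=1,suppress=True)
o=observe(); t=s2w([.0401,-.205,.165]); print(t); 
for z in (.200,): print(tomove((np.array([t[0],t[1],z])-o['tcp_pos'])*1000))
E
```

```text
[ 0.6 -0.   0.2]
[-45.4  98.9  44.6]
```

Call:
move_arm(commands=[[[-15,10,15,0,0,0],[-30,30,30,0,0,0],[-45,50,44.6,0,0,0],[-45,65,44.6,0,0,0],[-45,65,44.6,0,0,0],[-45,65,44.6,0,0,0]]], jaw=40)

```text
t: 2.45
tcp_pos: [0.5956, -0.0412, 0.2346]
orientation: [-1.253, 1.138, -1.139]
ft_force: [0.0, -0.1, 0.8]
finger_gap: 0.0397
```

```bash
python3 - <<'E'
from h import *
np.set_printoptions(precision=4,suppress=True)
o=observe(); print(o['t'],o['tcp_pos'],o['qd'])
im=cam('wrist'); save(im,'w3.png'); C=cloud(im); f=im['frame'].astype(int)
m=(C[...,2]>.15)&(C[...,2]<.19)&(f.max(2)<60)&(abs(w2s(C)[...,0]-.04)<.03)&(abs(w2s(C)[...,1]+.205)<.03)
v,u=np.where(m); print(len(u),u.min(),u.max(),v.min(),v.max()); S=w2s(C[m]); print(np.percentile(S,[2,50,98],axis=0))
m=(abs(C[...,2]-.11)<.006)&(f.min(2)>120); S=w2s(C[m])
c=np.array([(x,S[abs(S[:,0]-x)<.003][:,1].min()) for x in np.arange(-.05,.14,.02) if (abs(S[:,0]-x)<.003).any()]); print(c)
c=np.array([(y,S[abs(S[:,1]-y)<.003][:,0].min(),S[abs(S[:,1]-y)<.003][:,0].max()) for y in np.arange(-.25,-.16,.01) if (abs(S[:,1]-y)<.003).any()]); print(c)
p=w2s(o['tcp_pos']); print(p)
E
```

```text
2.45 [ 0.5956 -0.0412  0.2346] [ 0.0018 -0.0138 -0.0244  0.0023 -0.003   0.0018]
914 304 326 197 238
[[ 0.0332 -0.2173  0.1625]
 [ 0.0405 -0.2035  0.1717]
 [ 0.0478 -0.1926  0.1738]]
[[-0.05   -0.2559]
 [-0.03   -0.2569]
 [-0.01   -0.2565]
 [ 0.01   -0.257 ]
 [ 0.03   -0.257 ]
 [ 0.05   -0.257 ]
 [ 0.07   -0.2569]
 [ 0.09   -0.257 ]
 [ 0.11   -0.2571]
 [ 0.13   -0.2573]]
[[-0.25   -0.0652  0.1481]
 [-0.24   -0.0651  0.148 ]
 [-0.23   -0.0649  0.1481]
 [-0.22   -0.065   0.1493]
 [-0.21   -0.0647  0.1479]
 [-0.2    -0.0644  0.1486]
 [-0.19   -0.0657  0.1483]
 [-0.18   -0.0653  0.1486]
 [-0.17   -0.0646  0.1483]]
[ 0.0404 -0.2059  0.2346]
```

View pics/w3.png

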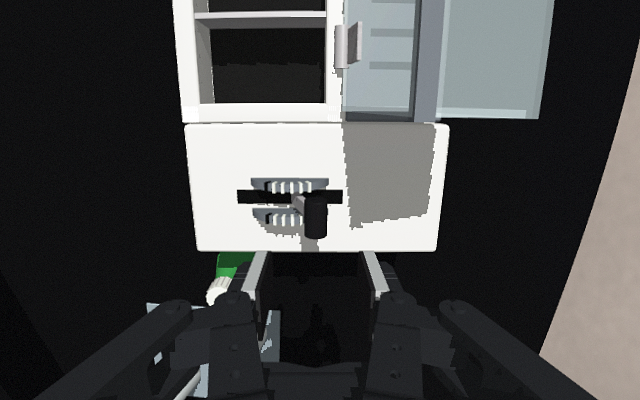

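The grip is at (315,215), in the fourth notch, and the TCP is centred over it. I'll descend and take hold of it.

Call:
move_arm(commands=[[[0,25,0,0,0,0],[0,50,0,0,0,0],[0,70,0,0,0,0],[0,86,0,0,0,0],[0,86,0,0,0,0],[0,86,0,0,0,0]]], jaw=32)

```text
t: 3.1
tcp_pos: [0.5966, -0.0405, 0.1494]
orientation: [-1.252, 1.136, -1.139]
ft_force: [0.4, -0.3, 1.6]
finger_gap: 0.0319
```

Call:
move_arm(commands=[[[0,0,0,0,0,0],[0,0,0,0,0,0],[0,0,0,0,0,0],[0,0,0,0,0,0],[0,0,0,0,0,0]]], jaw=14, squeeze=20)

```text
t: 3.6
tcp_pos: [0.5966, -0.0403, 0.1497]
orientation: [-1.253, 1.134, -1.139]
ft_force: [-1.9, -1.1, 5.9]
finger_gap: 0.015
```

```bash
python3 - <<'E'
from h import *
np.set_printoptions(precision=4,suppress=True)
o=observe(); print(o['t'],o['tcp_pos'],w2s(o['tcp_pos']),o['ft_force'],o['finger_gap'])
im=cam('wrist'); save(im,'w4.png')
for q in np.arange(.8,-.01,-.2): print(q, 20+68*np.sin(q-.5), 100+68*np.cos(q-.5))
E
```

```text
3.6 [ 0.5966 -0.0403  0.1497] [ 0.0415 -0.2051  0.1497] [-1.9232 -1.0682  5.8558] 0.015031973591394953
0.8 40.095374052971096 164.96288126054122
0.6000000000000001 26.78867233198432 167.66028323890575
0.40000000000000013 13.211327668015695 167.66028323890578
0.20000000000000018 -0.09537405297107782 164.96288126054122
2.220446049250313e-16 -12.600936625085787 159.67561420854537
```

View pics/w4.png

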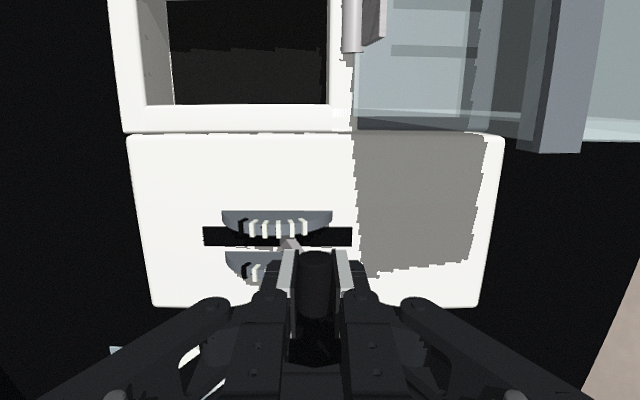

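Call:
move_arm(commands=[[[0,-1.5,-6.5,0,0,0],[0,-2.7,-13.3,0,0,0],[0,-2.7,-13.3,0,0,0],[0,-3,-20,0,0,0],[0,-2.7,-26.9,0,0,0],[0,-2.7,-26.9,0,0,0],[0,-1.5,-33.5,0,0,0],[0,0,-40.2,0,0,0],[0,0,-40.2,0,0,0],[0,2.5,-46.5,0,0,0],[0,5.3,-53,0,0,0],[0,5.3,-53,0,0,0]]])

```text
t: 4.85
tcp_pos: [0.5483, -0.0449, 0.1465]
orientation: [-1.243, 1.126, -1.145]
ft_force: [5.9, 1.8, 10.7]
finger_gap: 0.015
```

Call:
move_arm(commands=[[[0,0,0,0,0,0],[0,0,0,0,0,0]]])

```text
t: 5.05
tcp_pos: [0.5485, -0.0449, 0.1465]
orientation: [-1.244, 1.126, -1.144]
ft_force: [5.0, 0.3, 11.2]
finger_gap: 0.0152
```

Call:
move_arm(commands=[[[0,0,0,0,0,0],[0,0,0,0,0,0],[0,0,0,0,0,0],[0,0,0,0,0,0],[0,0,0,0,0,0]]], jaw=32)

```text
t: 5.55
tcp_pos: [0.5429, -0.045, 0.1423]
orientation: [-1.255, 1.138, -1.136]
ft_force: [-0.7, 0.3, 0.1]
finger_gap: 0.0319
```

```bash
python3 - <<'E'
from h import *
np.set_printoptions(precision=4,suppress=True)
o=observe(); print(o['t'],o['tcp_pos'],w2s(o['tcp_pos']),o['ft_force'],o['finger_gap'])
im=cam('wrist'); save(im,'w5.png')
E
```

```text
5.55 [ 0.5429 -0.045   0.1423] [-0.0125 -0.2045  0.1423] [-0.6527  0.3483  0.1084] 0.03191677474364571
```

View pics/w5.png

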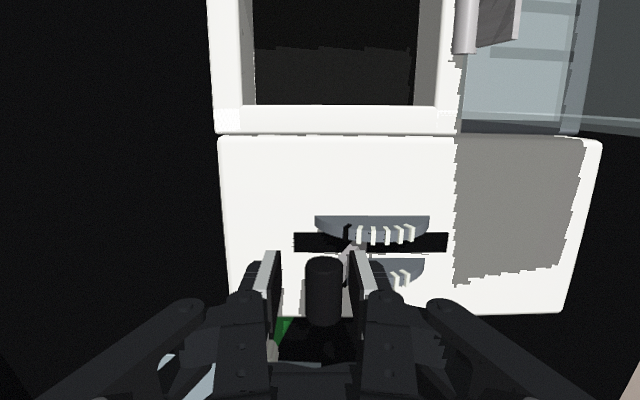

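```bash
python3 - <<'E'
from h import *
np.set_printoptions(precision=4,suppress=True)
im=cam('wrist'); C=cloud(im)
print(w2s(deproj(im,[(u,v) for v in (268,290,310) for u in (310,323,336)])))
E
```

```text
[[-0.0143 -0.1927  0.1676]
 [-0.0091 -0.1926  0.1678]
 [-0.0039 -0.1929  0.1673]
 [-0.0143 -0.202   0.1688]
 [-0.0091 -0.2006  0.171 ]
 [-0.0038 -0.2022  0.1684]
 [-0.0143 -0.2121  0.1678]
 [-0.009  -0.21    0.1708]
 [-0.0036 -0.2118  0.1682]]
```

Call:
move_arm(commands=[[[0,-20,0,0,0,0],[0,-50,0,0,0,0],[0,-80,0,0,0,0],[0,-80,0,0,0,0],[0,-80,0,0,0,0]]])

```text
t: 6.15
tcp_pos: [0.5433, -0.045, 0.223]
orientation: [-1.253, 1.136, -1.137]
ft_force: [-0.6, -0.3, -0.8]
finger_gap: 0.0319
```

```bash
python3 - <<'E'
from h import *
np.set_printoptions(precision=4,suppress=True)
o=observe(); print(w2s(o['tcp_pos']),o['qd'])
im=cam('wrist'); save(im,'w6.png'); C=cloud(im); f=im['frame'].astype(int); W=w2s(C)
m=(C[...,2]>.15)&(C[...,2]<.19)&(f.max(2)<60)&(abs(W[...,0]+.01)<.03)&(abs(W[...,1]+.205)<.03)
S=W[m]; print(np.percentile(S,[2,50,98],axis=0)); m2=m&(abs(W[...,1]+.205)<.005); S=W[m2]; print(np.percentile(S,[2,50,98],axis=0))
m=(abs(C[...,2]-.11)<.006)&(f.min(2)>120); S=W[m]
for y in (-.23,-.19,-.17):
  k=S[abs(S[:,1]-y)<.003][:,0]; print(k.min(),k.max())
E
```

```text
[-0.012  -0.2046  0.223 ] [ 0.0007  0.0225  0.0371 -0.0009 -0.0007  0.0017]
[[-0.0164 -0.2172  0.1597]
 [-0.0093 -0.2033  0.169 ]
 [-0.0016 -0.1924  0.1712]]
[[-0.0164 -0.2099  0.1642]
 [-0.0088 -0.2049  0.1693]
 [-0.0015 -0.2002  0.1714]]
-0.06501016934215645 0.14807475477477836
-0.06542154169152455 0.1482013347575435
-0.06525504432507809 0.14791912263782658
```

View pics/w6.png

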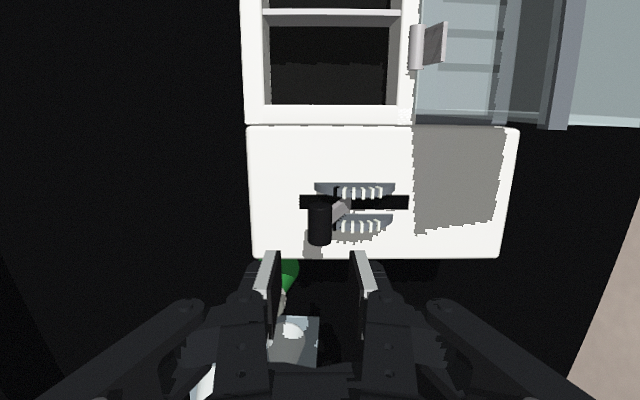

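The lever grip at (319,222) sits at x ≈ -9 mm, and off is at -12.6, so it stopped slightly short. I'll hold it again and press it home to the stop.

Call:
move_arm(commands=[[[0,25,2,0,0,0],[0,50,3,0,0,0],[0,70,3,0,0,0],[0,79,3,0,0,0],[0,79,3,0,0,0]]])

```text
t: 6.7
tcp_pos: [0.5449, -0.0446, 0.1416]
orientation: [-1.257, 1.14, -1.134]
ft_force: [-0.6, 0.2, 0.5]
finger_gap: 0.0317
```

Call:
move_arm(commands=[[[0,0,0,0,0,0],[0,0,0,0,0,0],[0,0,0,0,0,0],[0,0,0,0,0,0]]], jaw=14)

```text
t: 7.1
tcp_pos: [0.5479, -0.0447, 0.145]
orientation: [-1.251, 1.133, -1.139]
ft_force: [2.4, 1.1, 1.4]
finger_gap: 0.0169
```

Call:
move_arm(commands=[[[0,1,-3,0,0,0],[0,2,-6,0,0,0],[0,3,-9,0,0,0],[0,3,-9,0,0,0],[0,3,-9,0,0,0]]])

```text
t: 7.6
tcp_pos: [0.5445, -0.0451, 0.1431]
orientation: [-1.241, 1.124, -1.146]
ft_force: [13.1, 4.0, -1.6]
finger_gap: 0.0166
```

```bash
python3 - <<'E'
from h import *
np.set_printoptions(precision=4,suppress=True)
o=observe(); print(w2s(o['tcp_pos']),o['ft_force'],o['finger_gap'])
E
```

```text
[-0.0109 -0.2048  0.1431] [13.1191  4.0423 -1.5886] 0.016597196852724982
```

Call:
move_arm(commands=[[[0,0,0,0,0,0],[0,0,0,0,0,0],[0,0,0,0,0,0]]], jaw=34)

```text
t: 7.9
tcp_pos: [0.5372, -0.0458, 0.141]
orientation: [-1.254, 1.136, -1.137]
ft_force: [1.7, -0.9, 2.6]
finger_gap: 0.0341
```

Call:
move_arm(commands=[[[0,-20,6,0,0,0],[0,-50,6,0,0,0],[0,-80,6,0,0,0],[0,-80,6,0,0,0],[0,-80,6,0,0,0],[0,-80,6,0,0,0]]])

```text
t: 8.5
tcp_pos: [0.5419, -0.045, 0.2192]
orientation: [-1.257, 1.14, -1.135]
ft_force: [0.0, 1.3, 0.5]
finger_gap: 0.0345
```

```bash
cat > lev.py <<'E'
from h import *
np.set_printoptions(precision=4,suppress=True)
import sys
o=observe(); print(o['t'],w2s(o['tcp_pos']))
im=cam('wrist'); save(im,sys.argv[1]); C=cloud(im); f=im['frame'].astype(int); W=w2s(C)
m=(C[...,2]>.15)&(C[...,2]<.19)&(f.max(2)<60)&(abs(W[...,0]-.014)<.05)&(abs(W[...,1]+.205)<.005)
S=W[m]; print(np.percentile(S,[2,50,98],axis=0))
# circle fit of grip top
A=np.c_[2*S[:,0],2*S[:,2],np.ones(len(S))]; 
x,z,k=np.linalg.lstsq(A,(S[:,[0,2]]**2).sum(1),rcond=None)[0]; print('circle',x,z,np.sqrt(k+x*x+z*z),'q',.5+np.arctan2(x-.02,z-.1), np.hypot(x-.02,z-.1))
E
python3 lev.py w7.png
```

```text
8.5 [-0.0135 -0.2045  0.2192]
[[-0.0207 -0.2097  0.1611]
 [-0.013  -0.205   0.1671]
 [-0.0059 -0.2002  0.169 ]]
circle -0.013491791765708392 0.16109441127496416 0.007211735967615679 q -0.0014581325387799104 0.06967228433682966
```

Call:
move_arm(commands=[[[20,-20,-2,0,-0.14,0],[45,-20,-4,0,-0.28,0],[70,-20,-7,0,-0.42,0],[95,-20,-9,0,-0.56,0],[120,-20,-12,0,-0.7,0],[145,-20,-14,0,-0.84,0],[170,-20,-16,0,-0.98,0],[195,-20,-19,0,-1.12,0],[220,-20,-21,0,-1.26,0],[226,-20,-22,0,-1.4,0],[226,-20,-22,0,-1.54,0],[226,-20,-22,0,-1.571,0]]], jaw=50)

```text
t: 9.75
tcp_pos: [0.5427, -0.2723, 0.2389]
orientation: [-1.568, -0.076, 0.081]
ft_force: [-0.4, 0.5, 0.4]
finger_gap: 0.0502
```

```bash
cat > caps.py <<'E'
from h import *
np.set_printoptions(precision=4,suppress=True)
import sys
def blobs(im,lo=.075,hi=.105,xr=(.3,.75),yr=(-.6,-.1)):
    C=cloud(im); f=im['frame'].astype(int)
    m=(f.min(2)>110)&((f.max(2)-f.min(2))<50)&(C[...,2]>lo)&(C[...,2]<hi)&(C[...,0]>xr[0])&(C[...,0]<xr[1])&(C[...,1]>yr[0])&(C[...,1]<yr[1])
    n,l,st,ce=cv2.connectedComponentsWithStats(m.astype(np.uint8))
    out=[]
    for i in range(1,n):
        if st[i,4]<15: continue
        P=C[l==i]; zt=np.percentile(P[:,2],95); T=P[P[:,2]>zt-.004]
        (cx,cy),r=cv2.minEnclosingCircle(T[:,:2].astype(np.float32)); out.append((round(ce[i][0]),round(ce[i][1]),st[i,4],cx,cy,r,zt))
    return out
if __name__=='__main__':
    for n in sys.argv[1:]:
        im=cam(n); save(im,f'caps_{n}_{observe()["t"]:.2f}.png')
        print(n,observe()['t'],observe()['tcp_pos'])
        for b in blobs(im): print('  px %d %d n %d  xy %.4f %.4f r %.4f z %.4f'%b)
E
python3 caps.py scene side wrist; python3 -c "
from h import *;o=observe();print(o['joint_pos'])"; ls pics
```

```text
scene 9.8 [ 0.5427 -0.2721  0.239 ]
  px 292 233 n 25  xy 0.5279 -0.1007 r 0.0093 z 0.1038
  px 274 250 n 92  xy 0.5123 -0.1657 r 0.0141 z 0.0910
  px 257 282 n 112  xy 0.5299 -0.2680 r 0.0146 z 0.0935
  px 208 291 n 121  xy 0.4388 -0.3484 r 0.0140 z 0.0952
  px 235 308 n 123  xy 0.5214 -0.3491 r 0.0140 z 0.0949
  px 204 347 n 36  xy 0.5161 -0.4618 r 0.0084 z 0.0922
side 9.85 [ 0.5429 -0.2719  0.2392]
  px 326 242 n 40  xy 0.5081 -0.1677 r 0.0123 z 0.0915
  px 343 262 n 42  xy 0.5262 -0.2673 r 0.0134 z 0.0917
  px 351 283 n 52  xy 0.5183 -0.3511 r 0.0132 z 0.0918
  px 325 290 n 56  xy 0.4347 -0.3517 r 0.0124 z 0.0946
  px 365 312 n 17  xy 0.5120 -0.4642 r 0.0059 z 0.0945
wrist 9.9 [ 0.543  -0.2719  0.2394]
  px 238 56 n 1063  xy 0.4348 -0.3476 r 0.0150 z 0.0930
  px 112 145 n 773  xy 0.5203 -0.4608 r 0.0144 z 0.0898
  px 233 154 n 893  xy 0.5179 -0.3488 r 0.0149 z 0.0928
  px 437 166 n 718  xy 0.5104 -0.1643 r 0.0147 z 0.0897
  px 324 172 n 764  xy 0.5265 -0.2664 r 0.0145 z 0.0926
[-4.83139068e-01  3.67448391e-01  1.47178037e+00 -1.18254532e-04
  1.30506936e+00 -2.15122379e+00]
caps_scene_9.80.png
caps_side_9.85.png
caps_wrist_9.90.png
ov_a.png
ov_b.png
sc_crop.png
scene0.png
si_crop.png
side0.png
w1.png
w2.png
w3.png
w4.png
w5.png
w6.png
w7.png
wrist0.png
```

Call:
move_arm(commands=[[[-8,20,4,0,0,0],[-16,55,7,0,0,0],[-16,95,7,0,0,0],[-16,130,7,0,0,0],[-16,160,7,0,0,0],[-16,179,7,0,0,0],[-16,179,7,0,0,0],[-16,179,7,0,0,0]]])

```text
t: 10.7
tcp_pos: [0.527, -0.2666, 0.0617]
orientation: [-1.569, -0.077, 0.077]
ft_force: [0.6, 0.7, -0.2]
finger_gap: 0.05
```

Call:
move_arm(commands=[[[0,0,0,0,0,0],[0,0,0,0,0,0],[0,0,0,0,0,0],[0,0,0,0,0,0],[0,0,0,0,0,0]]], jaw=20, squeeze=30)

```text
t: 11.2
tcp_pos: [0.5278, -0.2671, 0.0631]
orientation: [-1.571, -0.079, 0.075]
ft_force: [0.3, 0.0, 6.1]
finger_gap: 0.0267
```

```bash
python3 -c "
from h import *
im=cam('wrist');save(im,'w8.png');o=observe();print(o['tcp_pos'],o['ft_force'],o['finger_gap'])"
```

```text
[ 0.52781558 -0.26712358  0.0631179 ] [0.2572492  0.47603396 6.51955895] 0.02706179333571416
```

View pics/w8.png

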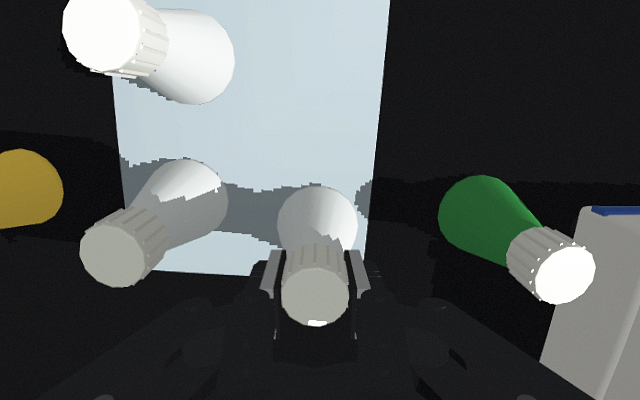

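Call:
move_arm(commands=[[[0,-20,0,0,0,0],[0,-55,0,0,0,0],[0,-95,0,0,0,0],[0,-140,0,0,0,0],[0,-180,10,0,0,0],[3,-207,35,0,0,0],[6,-207,70,0,0,0],[9,-207,110,0,0,0],[13,-207,150,0,0,0],[16,-207,190,0,0,0],[20,-207,230,0,0,0],[23,-207,270,0,0,0]]])

```text
t: 12.45
tcp_pos: [0.5227, 0.0058, 0.2685]
orientation: [-1.57, -0.077, 0.077]
ft_force: [1.2, 0.7, -1.0]
finger_gap: 0.027
```

Call:
move_arm(commands=[[[4,0,40,0,0,0],[8,0,80,0,0,0],[12,0,120,0,0,0],[15,0,155,0,0,0],[16,0,180,0,0,0],[16,0,187,0,0,0],[16,0,187,0,0,0],[16,0,187,0,0,0]]])

```text
t: 13.25
tcp_pos: [0.5208, 0.191, 0.2685]
orientation: [-1.57, -0.076, 0.077]
ft_force: [-1.0, -0.6, -1.8]
finger_gap: 0.0272
```

```bash
python3 -c "
from h import *
np.set_printoptions(precision=4,suppress=True)
im=cam('wrist');save(im,'w9.png');o=observe();print(o['t'],o['tcp_pos'],o['ft_force'],o['finger_gap'],w2s(o['tcp_pos']))
for y in (-.099,-.033,.033,.099):
  print(proj(im,s2w([-.01,y,.07])))
t=s2w([-.01,.033,.27]); print(tomove((t-o['tcp_pos'])*1000))
C=cloud(im);W=w2s(C);m=(abs(W[...,2]-.108)<.004)&(abs(W[...,0])<.04)&(abs(W[...,1])<.12);h,e=np.histogram(W[m][:,1],bins=120,range=(-.12,.12));print([(round(e[i],3),h[i]) for i in range(120) if h[i]>20])
"
```

```text
13.3 [0.5209 0.1907 0.2686] [-0.1276  0.7141 -0.2804] 0.027412037034359973 [-0.0113  0.0322  0.2686]
[[191.8064 179.4409]]
[[253.4352 179.267 ]]
[[316.0423 179.2237]]
[[378.6692 179.311 ]]
[ 1.2961 -1.4076  0.8047]
[(np.float64(-0.07), np.int64(74)), (np.float64(-0.068), np.int64(169)), (np.float64(-0.066), np.int64(218)), (np.float64(-0.004), np.int64(65)), (np.float64(-0.002), np.int64(105)), (np.float64(0.0), np.int64(67)), (np.float64(0.062), np.int64(61)), (np.float64(0.064), np.int64(100)), (np.float64(0.066), np.int64(51))]
```

View pics/w9.png

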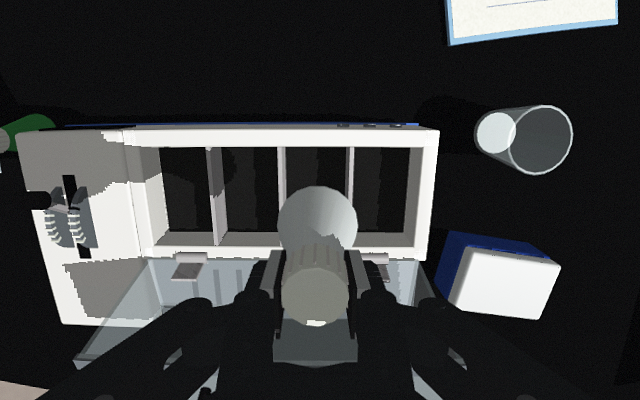

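Flask held at (317,230), over bay 3, with the strips where expected. Lowering.

Call:
move_arm(commands=[[[1,20,0.8,0,0,0],[1,50,0.8,0,0,0],[1,80,0.8,0,0,0],[1,105,0.8,0,0,0],[1,122,0.8,0,0,0],[1,132,0.8,0,0,0],[1,138,0.8,0,0,0],[1,138,0.8,0,0,0],[1,138,0.8,0,0,0]]])

```text
t: 14.2
tcp_pos: [0.5224, 0.1927, 0.1315]
orientation: [-1.569, -0.078, 0.076]
ft_force: [-0.7, -0.5, -0.6]
finger_gap: 0.0271
```

```bash
python3 -c "
from h import *
np.set_printoptions(precision=4,suppress=True)
o=observe();print(o['t'],o['tcp_pos'],o['ft_force'],o['finger_gap'],w2s(o['tcp_pos']))"
```

```text
14.2 [0.5224 0.1927 0.1315] [-0.6756 -0.4636 -0.6269] 0.027060105412577265 [-0.0096  0.034   0.1315]
```

Call:
move_arm(commands=[[[0,1,0,0,0,0],[0,1,0,0,0,0],[0,1,0,0,0,0]]])

```text
t: 14.5
tcp_pos: [0.5219, 0.1929, 0.13]
orientation: [-1.569, -0.078, 0.077]
ft_force: [-0.3, 0.2, -0.6]
finger_gap: 0.027
```

Call:
move_arm(commands=[[[0,0,0,0,0,0],[0,0,0,0,0,0],[0,0,0,0,0,0],[0,-10,0,0,0,0],[0,-35,0,0,0,0],[0,-70,0,0,0,0],[0,-110,0,0,0,0],[0,-138,-20,0,0,0],[-6,-138,-60,0,0,0],[-10,-138,-100,0,0,0],[-14,-138,-140,0,0,0],[-18,-138,-180,0,0,0]]], jaw=44)

```text
t: 15.7
tcp_pos: [0.5214, 0.0105, 0.2688]
orientation: [-1.57, -0.079, 0.076]
ft_force: [-0.2, -0.8, -0.4]
finger_gap: 0.0444
```

Call:
move_arm(commands=[[[-4,0,-40,0,0,0],[-8,0,-80,0,0,0],[-12,0,-120,0,0,0],[-16,0,-160,0,0,0],[-20,0,-200,0,0,0],[-24,10,-240,0,0,0],[-28,20,-280,0,0,0],[-32,30,-320,0,0,0],[-34,30,-345,0,0,0],[-35,30,-358,0,0,0],[-35,30,-358,0,0,0],[-35,30,-358,0,0,0]]])

```text
t: 16.9
tcp_pos: [0.522, -0.3469, 0.2382]
orientation: [-1.569, -0.078, 0.077]
ft_force: [-0.3, -0.4, -0.3]
finger_gap: 0.044
```

```bash
python3 caps.py scene wrist; ls -t pics | head -2
```

```text
scene 16.95 [ 0.522  -0.3465  0.2383]
  px 291 232 n 24  xy 0.5200 -0.1029 r 0.0088 z 0.1040
  px 274 250 n 92  xy 0.5134 -0.1663 r 0.0140 z 0.0912
  px 208 291 n 120  xy 0.4385 -0.3481 r 0.0143 z 0.0942
  px 235 308 n 120  xy 0.5221 -0.3498 r 0.0137 z 0.0951
  px 210 350 n 57  xy 0.5316 -0.4619 r 0.0101 z 0.0916
wrist 17.0 [ 0.5221 -0.3463  0.2383]
  px 324 89 n 903  xy 0.4352 -0.3476 r 0.0147 z 0.0927
  px 192 175 n 835  xy 0.5213 -0.4613 r 0.0146 z 0.0898
  px 313 183 n 827  xy 0.5172 -0.3492 r 0.0147 z 0.0925
  px 506 194 n 838  xy 0.5098 -0.1646 r 0.0148 z 0.0895
  px 570 205 n 860  xy 0.5134 -0.1007 r 0.0193 z 0.1035
caps_wrist_17.00.png
caps_scene_16.95.png
```

Call:
move_arm(commands=[[[-4,20,-2,0,0,0],[-5,55,-2.4,0,0,0],[-5,95,-2.4,0,0,0],[-5,130,-2.4,0,0,0],[-5,160,-2.4,0,0,0],[-5,177,-2.4,0,0,0],[-5,177,-2.4,0,0,0],[-5,177,-2.4,0,0,0]]])

```text
t: 17.8
tcp_pos: [0.5177, -0.3501, 0.0616]
orientation: [-1.57, -0.079, 0.077]
ft_force: [-0.5, -0.1, -0.3]
finger_gap: 0.044
```

Call:
move_arm(commands=[[[0,0,0,0,0,0],[0,0,0,0,0,0],[0,0,0,0,0,0],[0,0,0,0,0,0],[0,0,0,0,0,0]]], jaw=20)

```text
t: 18.3
tcp_pos: [0.5181, -0.351, 0.0625]
orientation: [-1.571, -0.079, 0.075]
ft_force: [0.5, 1.6, 6.6]
finger_gap: 0.027
```

```bash
python3 -c "
from h import *
np.set_printoptions(precision=4,suppress=True)
o=observe();print(o['t'],o['tcp_pos'],o['ft_force'],o['finger_gap']);t=s2w([-.01,-.033,.27]); print(tomove((t-o['tcp_pos'])*1000))"
```

```text
18.3 [ 0.5181 -0.351   0.0625] [0.4569 1.6439 6.5696] 0.026982913753530388
[  57.6838 -208.18    473.3424]
```

Call:
move_arm(commands=[[[0,-20,0,0,0,0],[0,-55,0,0,0,0],[0,-95,0,0,0,0],[0,-140,0,0,0,0],[0,-180,10,0,0,0],[3,-207,35,0,0,0],[8,-207,70,0,0,0],[13,-207,110,0,0,0],[18,-207,150,0,0,0],[23,-207,190,0,0,0],[28,-207,230,0,0,0],[33,-207,270,0,0,0]]])

```text
t: 19.5
tcp_pos: [0.523, -0.0773, 0.2678]
orientation: [-1.57, -0.077, 0.077]
ft_force: [0.2, 0.1, -0.4]
finger_gap: 0.0269
```

Call:
move_arm(commands=[[[5,0,40,0,0,0],[10,0,80,0,0,0],[15,0,120,0,0,0],[20,0,160,0,0,0],[24,0,190,0,0,0],[24,0,203,0,0,0],[24,0,203,0,0,0],[24,0,203,0,0,0],[24,0,203,0,0,0]]])

```text
t: 20.4
tcp_pos: [0.5275, 0.1242, 0.2677]
orientation: [-1.57, -0.076, 0.076]
ft_force: [-0.2, -0.1, -0.7]
finger_gap: 0.0273
```

```bash
python3 -c "
from h import *
np.set_printoptions(precision=4,suppress=True)
im=cam('wrist');save(im,'w10.png');o=observe();print(o['t'],o['tcp_pos'],o['ft_force'],o['finger_gap'],w2s(o['tcp_pos']))
t=s2w([-.01,-.033,.27]); print(tomove((t-o['tcp_pos'])*1000))
"
```

```text
20.45 [0.5275 0.1243 0.2677] [ 0.1752  0.21   -1.6325] 0.027079847507348116 [-0.0113 -0.0346  0.2677]
[ 1.249  -2.2858  1.6068]
```

View pics/w10.png

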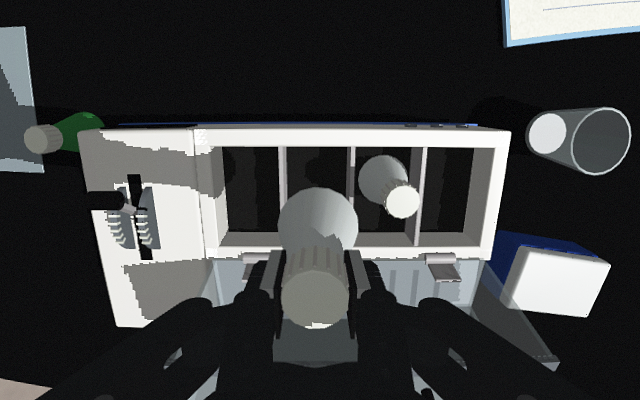

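The flask in bay 3 stands upright at (390,180). The second is held over bay 2.

Call:
move_arm(commands=[[[1,20,1.6,0,0,0],[1,50,1.6,0,0,0],[1,80,1.6,0,0,0],[1,105,1.6,0,0,0],[1,122,1.6,0,0,0],[1,132,1.6,0,0,0],[1,138,1.6,0,0,0],[1,138.5,1.6,0,0,0],[1,138.5,1.6,0,0,0],[1,138.5,1.6,0,0,0]]])

```text
t: 21.45
tcp_pos: [0.5287, 0.1272, 0.1298]
orientation: [-1.569, -0.078, 0.076]
ft_force: [0.4, 1.3, -1.1]
finger_gap: 0.0273
```

Call:
move_arm(commands=[[[0,0,0,0,0,0],[0,0,0,0,0,0],[0,0,0,0,0,0],[0,-10,0,0,0,0],[0,-35,0,0,0,0],[0,-70,0,0,0,0],[0,-110,0,0,0,0],[0,-138,-20,0,0,0],[-10,-138,-60,0,0,0],[-20,-138,-100,0,0,0],[-30,-138,-140,0,0,0],[-40,-138,-180,0,0,0]]], jaw=44)

```text
t: 22.65
tcp_pos: [0.5058, -0.0571, 0.2683]
orientation: [-1.57, -0.079, 0.076]
ft_force: [0.7, -0.7, 0.5]
finger_gap: 0.044
```

Call:
move_arm(commands=[[[-10,0,-40,0,0,0],[-20,0,-80,0,0,0],[-30,0,-120,0,0,0],[-40,0,-160,0,0,0],[-50,0,-200,0,0,0],[-65,10,-235,0,0,0],[-80,20,-265,0,0,0],[-90,30,-280,0,0,0],[-98,30,-285,0,0,0],[-98,30,-285,0,0,0],[-98,30,-285,0,0,0],[-98,30,-285,0,0,0]]])

```text
t: 23.85
tcp_pos: [0.4373, -0.3482, 0.2381]
orientation: [-1.57, -0.079, 0.077]
ft_force: [0.4, -0.5, -0.5]
finger_gap: 0.0439
```

```bash
python3 caps.py scene wrist;python3 -c "
from h import *
print(observe()['joint_pos'])"
```

```text
scene 23.9 [ 0.4373 -0.3482  0.238 ]
  px 289 232 n 31  xy 0.5239 -0.1017 r 0.0072 z 0.1035
  px 274 250 n 92  xy 0.5135 -0.1674 r 0.0145 z 0.0905
  px 208 291 n 122  xy 0.4380 -0.3482 r 0.0142 z 0.0956
  px 207 349 n 131  xy 0.5238 -0.4626 r 0.0143 z 0.0912
wrist 23.95 [ 0.4372 -0.3482  0.2378]
  px 316 185 n 825  xy 0.4347 -0.3481 r 0.0145 z 0.0925
  px 195 257 n 720  xy 0.5207 -0.4612 r 0.0145 z 0.0896
  px 486 273 n 707  xy 0.5098 -0.1643 r 0.0147 z 0.0893
  px 546 284 n 739  xy 0.5153 -0.1008 r 0.0210 z 0.1034
[-6.93199796e-01  2.89686628e-01  1.59137262e+00  1.70071396e-04
  1.25949718e+00 -2.36370140e+00]
```

Call:
move_arm(commands=[[[-2,20,0,0,0,0],[-2.4,55,0,0,0,0],[-2.4,95,0,0,0,0],[-2.4,130,0,0,0,0],[-2.4,160,0,0,0,0],[-2.4,177,0,0,0,0],[-2.4,177,0,0,0,0],[-2.4,177,0,0,0,0]]])

```text
t: 24.75
tcp_pos: [0.4348, -0.3492, 0.0607]
orientation: [-1.57, -0.078, 0.077]
ft_force: [0.2, 0.5, -0.7]
finger_gap: 0.0441
```

Call:
move_arm(commands=[[[0,0,0,0,0,0],[0,0,0,0,0,0],[0,0,0,0,0,0],[0,0,0,0,0,0],[0,0,0,0,0,0]]], jaw=20)

```text
t: 25.25
tcp_pos: [0.435, -0.3497, 0.0616]
orientation: [-1.571, -0.079, 0.075]
ft_force: [0.2, 0.8, 5.7]
finger_gap: 0.0272
```

```bash
python3 -c "
from h import *
np.set_printoptions(precision=4,suppress=True)
o=observe();print(o['t'],o['tcp_pos'],o['ft_force'],o['finger_gap']);t=s2w([-.01,-.099,.27]); print(tomove((t-o['tcp_pos'])*1000))"
```

```text
25.25 [ 0.435  -0.3497  0.0616] [0.1848 0.826  5.7473] 0.02723136651230094
[ 140.1632 -208.8863  397.8536]
```

Call:
move_arm(commands=[[[0,-20,0,0,0,0],[0,-55,0,0,0,0],[0,-95,0,0,0,0],[0,-140,0,0,0,0],[5,-180,10,0,0,0],[15,-207,35,0,0,0],[28,-207,70,0,0,0],[40,-207,105,0,0,0],[52,-207,140,0,0,0],[65,-207,175,0,0,0],[77,-207,210,0,0,0],[90,-207,245,0,0,0]]])

```text
t: 26.45
tcp_pos: [0.4994, -0.0951, 0.2671]
orientation: [-1.57, -0.077, 0.077]
ft_force: [1.3, -0.4, -1.5]
finger_gap: 0.0275
```

Call:
move_arm(commands=[[[12,0,35,0,0,0],[25,0,70,0,0,0],[37,0,105,0,0,0],[48,0,135,0,0,0],[50,0,152,0,0,0],[50,0,152,0,0,0],[50,0,152,0,0,0],[50,0,152,0,0,0]]])

```text
t: 27.25
tcp_pos: [0.5343, 0.0587, 0.2672]
orientation: [-1.57, -0.076, 0.077]
ft_force: [0.3, 0.3, -1.4]
finger_gap: 0.0269
```

```bash
python3 -c "
from h import *
np.set_printoptions(precision=4,suppress=True)
im=cam('wrist');save(im,'w11.png');o=observe();print(o['t'],o['tcp_pos'],o['ft_force'],o['finger_gap'],w2s(o['tcp_pos']))
t=s2w([-.01,-.099,.27]); print(tomove((t-o['tcp_pos'])*1000))
"
```

```text
27.3 [0.5344 0.0586 0.2672] [ 0.7382 -0.2222 -1.1947] 0.027034811631603102 [-0.0108 -0.1006  0.2672]
[ 0.838  -2.8009  1.6062]
```

View pics/w11.png

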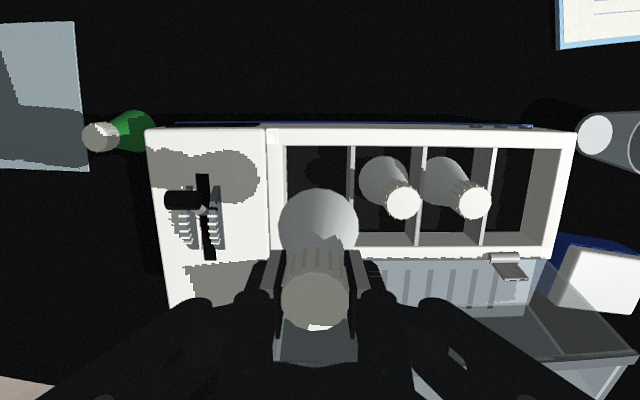

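Two flasks are standing in bays 2 and 3, at (385,180) and (445,180). Lowering the third into bay 1.

Call:
move_arm(commands=[[[1,20,1.6,0,0,0],[1,50,1.6,0,0,0],[1,80,1.6,0,0,0],[1,105,1.6,0,0,0],[1,122,1.6,0,0,0],[1,132,1.6,0,0,0],[1,138,1.6,0,0,0],[1,138.5,1.6,0,0,0],[1,138.5,1.6,0,0,0],[1,138.5,1.6,0,0,0]]])

```text
t: 28.3
tcp_pos: [0.5359, 0.0612, 0.1295]
orientation: [-1.57, -0.078, 0.076]
ft_force: [-0.4, 0.6, -1.3]
finger_gap: 0.0271
```

Call:
move_arm(commands=[[[0,0,0,0,0,0],[0,0,0,0,0,0],[0,0,0,0,0,0],[0,-10,0,0,0,0],[0,-35,0,0,0,0],[0,-70,0,0,0,0],[0,-110,0,0,0,0],[0,-150,0,0,0,0],[0,-190,0,0,0,0],[0,-190,0,0,0,0],[0,-190,0,0,0,0]]], jaw=44)

```text
t: 29.4
tcp_pos: [0.5355, 0.0614, 0.32]
orientation: [-1.569, -0.079, 0.075]
ft_force: [0.1, -0.9, 0.3]
finger_gap: 0.0441
```

```bash
python3 -c "
from h import *
np.set_printoptions(precision=4,suppress=True)
im=cam('wrist');save(im,'w12.png');o=observe();print(o['t'],o['tcp_pos'],o['ft_force'],o['finger_gap'],w2s(o['tcp_pos']),o['joint_pos'])
for n in ('scene','side'):
  a=cam(n);  
  r=a['frame'][100:280,230:430,::-1]; cv2.imwrite(f'pics/c12_{n}.png',cv2.resize(r,None,fx=3.3,fy=3.3,interpolation=cv2.INTER_CUBIC))
"
```

```text
29.45 [0.5349 0.0613 0.3185] [ 0.1193  0.0345 -0.5246] 0.04426970176264991 [-0.01   -0.098   0.3185] [ 0.0928  0.2192  1.4868 -0.0001  1.4362 -1.5762]
```

View pics/w12.png

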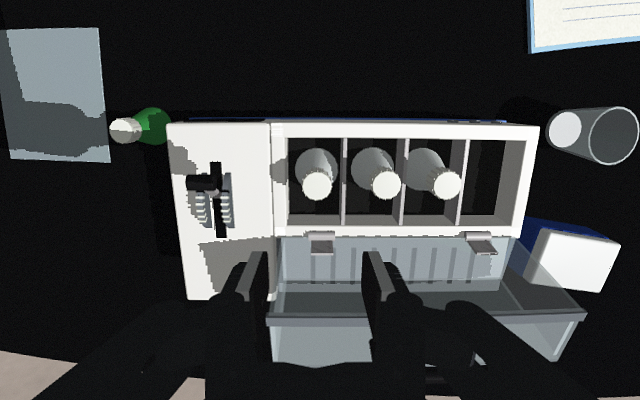

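View pics/c12_side.png

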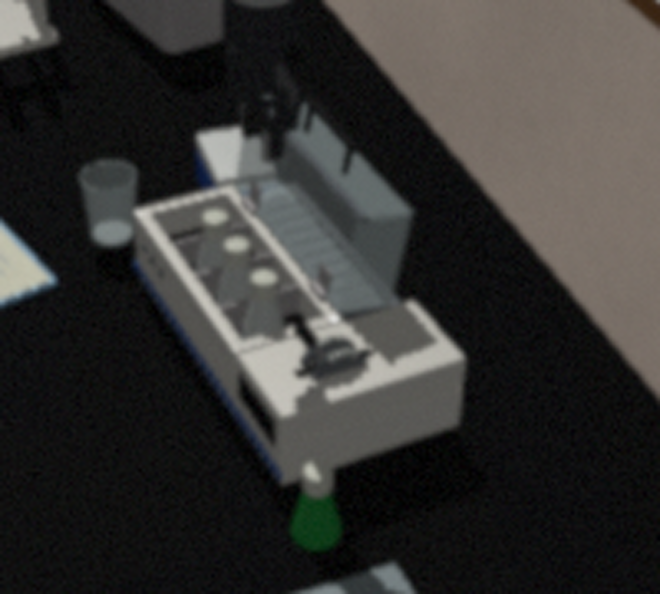

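View pics/c12_scene.png

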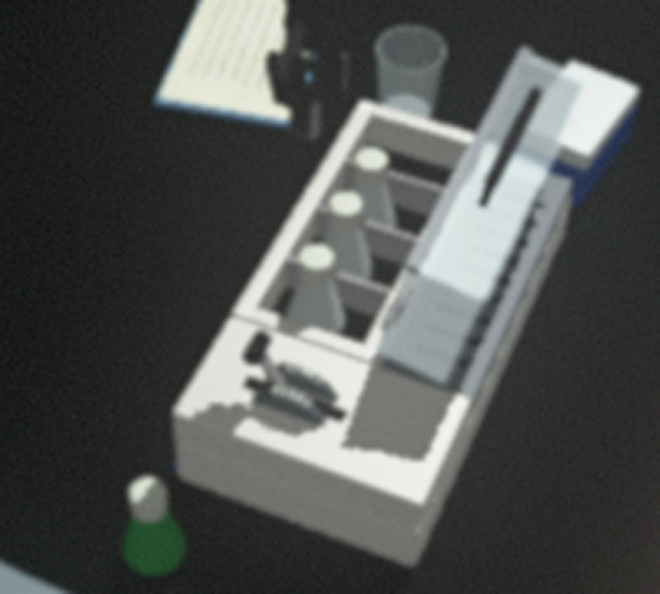

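```bash
python3 -c "
from h import *
np.set_printoptions(precision=4,suppress=True)
a=cam('scene');b=cam('side')
f=a['frame']
g=f[115:175,360:410]; cv2.imwrite('pics/hs.png',cv2.resize(g[:,:,::-1],None,fx=10,fy=10,interpolation=cv2.INTER_CUBIC))
g=b['frame'][115:185,290:360]; cv2.imwrite('pics/hb.png',cv2.resize(g[:,:,::-1],None,fx=8,fy=8,interpolation=cv2.INTER_CUBIC))
for q in (1.5,1.6,1.7,1.8):
  t=.189+q
  P=[s2w([.061-.1598*np.cos(t),y,.111+.1598*np.sin(t)]) for y in (-.055,0,.055)]
  print(q,P[1],proj(a,P).ravel(),proj(b,P).ravel())
"
```

```text
1.5 [0.6148 0.1676 0.2697] [364.0864 146.9649 371.2604 133.4386 378.0449 120.6421] [326.9991 144.5243 319.9609 137.0421 313.2425 129.9031]
1.6 [0.6304 0.1692 0.267 ] [369.8216 149.4953 376.8489 135.8792 383.4932 122.9986] [330.988  144.1281 323.8882 136.6867 317.1091 129.585 ]
1.7 [0.6458 0.1707 0.2628] [375.3839 152.4273 382.2616 138.7246 388.7635 125.762 ] [334.8415 144.1351 327.6874 136.7284 320.8545 129.658 ]
1.8 [0.6606 0.1721 0.257 ] [380.699  155.7223 387.4268 141.9377 393.7865 128.8967] [338.5179 144.5392 331.3174 137.1611 324.438  130.116 ]
```

View pics/hs.png

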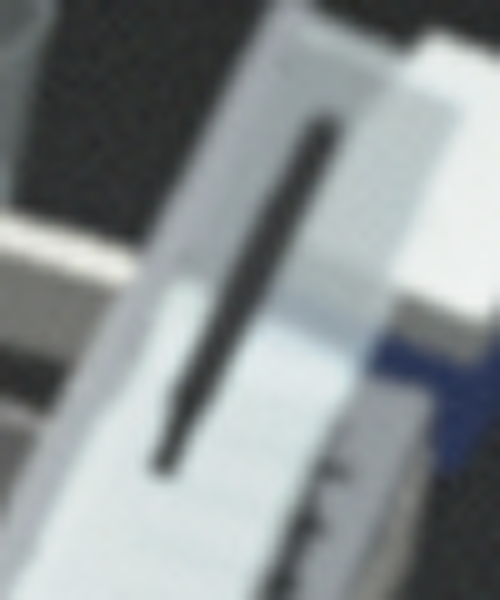

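View pics/hb.png

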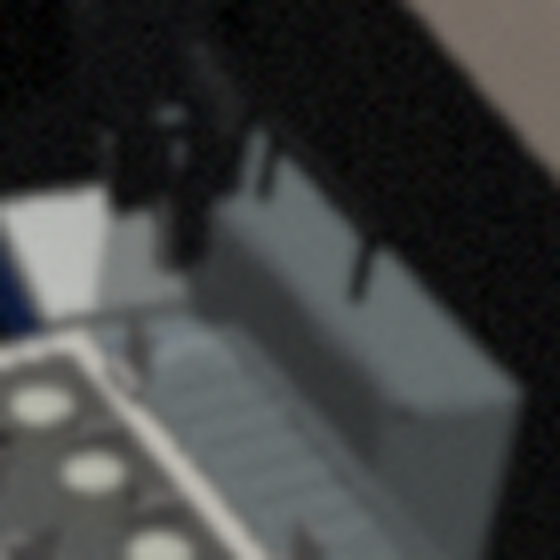

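Call:
move_arm(commands=[[[0,-20,0,0,0.14,0],[10,-20,8,0,0.28,0],[22,-20,17,0,0.42,0],[34,-20,26,0,0.56,0],[46,-20,35,0,0.7,0],[58,-20,44,0,0.84,0],[70,-20,53,0,0.98,0],[82,-20,62,0,1.12,0],[95,-20,71,0,1.26,0],[108,-20,80,0,1.4,0],[120,-20,90,0,1.54,0],[132,-20,98,0,1.571,0]]], jaw=36)

```text
t: 30.85
tcp_pos: [0.6574, 0.1723, 0.3373]
orientation: [-1.255, 1.14, -1.138]
ft_force: [0.1, -0.4, -0.4]
finger_gap: 0.0361
```

Call:
move_arm(commands=[[[0,0,0,0,0,0],[0,0,0,0,0,0],[0,0,0,0,0,0]]])

```text
t: 31.15
tcp_pos: [0.6566, 0.1713, 0.3384]
orientation: [-1.255, 1.137, -1.136]
ft_force: [-1.0, -0.1, 0.1]
finger_gap: 0.0361
```

```bash
python3 -c "
from h import *
np.set_printoptions(precision=4,suppress=True)
im=cam('wrist');save(im,'w13.png');o=observe();print(o['t'],w2s(o['tcp_pos']),o['orientation'])
C=cloud(im);W=w2s(C);f=im['frame'].astype(int)
m=(f.max(2)<60)&(W[...,2]>.235)&(W[...,2]<.29)&(abs(W[...,1])<.06)&(W[...,0]>.08)&(W[...,0]<.17)
S=W[m];print(len(S),np.percentile(S,[2,50,98],axis=0))
for y in (-.04,-.02,0,.02,.04):
  k=S[abs(S[:,1]-y)<.004]; print(y,len(k),np.percentile(k,[2,50,98],axis=0)[:,[0,2]].ravel() if len(k) else '')
"
```

```text
31.2 [ 0.1219 -0.0005  0.3387] [-1.2545  1.1369 -1.1368]
2411 [[ 0.1132 -0.0552  0.2619]
 [ 0.1184  0.0056  0.2655]
 [ 0.1233  0.0562  0.2673]]
-0.04 145 [0.1131 0.2614 0.1183 0.2656 0.1234 0.2674]
-0.02 159 [0.1133 0.2623 0.1184 0.2656 0.1233 0.2671]
0 166 [0.1135 0.2626 0.1184 0.2655 0.1233 0.2672]
0.02 173 [0.1137 0.2627 0.1185 0.2656 0.1232 0.2672]
0.04 184 [0.114  0.2631 0.1186 0.2655 0.1232 0.2672]
```

View pics/w13.png

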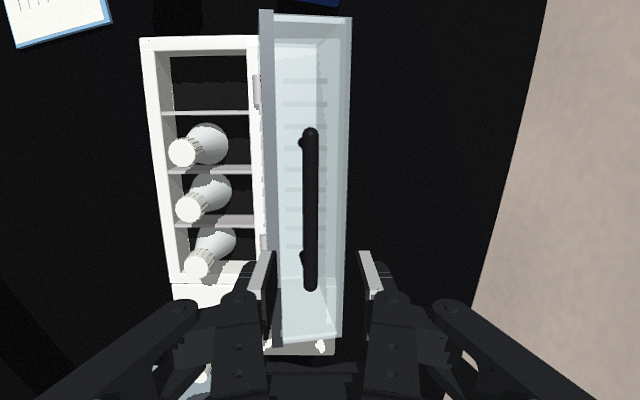

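The bar handle runs along (310,130) to (310,290) and is centred at shaker x = 118 mm, z = 262 mm, so the hood is open about 1.745 rad. Descending to grip it.

Call:
move_arm(commands=[[[0,15,-3.5,0,0,0],[0,40,-3.5,0,0,0],[0,65,-3.5,0,0,0],[0,82,-3.5,0,0,0],[0,91,-3.5,0,0,0],[0,91,-3.5,0,0,0],[0,91,-3.5,0,0,0]]], jaw=30)

```text
t: 31.9
tcp_pos: [0.654, 0.1714, 0.2488]
orientation: [-1.253, 1.136, -1.137]
ft_force: [0.0, -0.3, 0.8]
finger_gap: 0.0299
```

Call:
move_arm(commands=[[[0,0,0,0,0,0],[0,0,0,0,0,0],[0,0,0,0,0,0],[0,0,0,0,0,0],[0,0,0,0,0,0]]], jaw=7, squeeze=20)

```text
t: 32.4
tcp_pos: [0.6545, 0.1716, 0.249]
orientation: [-1.251, 1.135, -1.138]
ft_force: [0.7, 0.1, 5.7]
finger_gap: 0.0102
```

```bash
cat > hood.py <<'E'
from h import *
np.set_printoptions(precision=4,suppress=True)
import sys
o=observe();print(o['t'],w2s(o['tcp_pos']),o['ft_force'],o['finger_gap'],o['orientation'])
R0=R.from_rotvec(o['orientation']).as_matrix(); yv=R0[:,1]; ex=np.array([np.cos(YAW),np.sin(YAW),0])
a0=np.arctan2(yv@ex,-yv[2]); off=float(sys.argv[4]) if len(sys.argv)>4 else .0145
p=w2s(o['tcp_pos']); bx,bz=p[0]-off*np.sin(a0),p[2]+off*np.cos(a0)
q0=np.pi-np.arctan2(bz-.111,bx-.061)-.189; r=np.hypot(bz-.111,bx-.061)
print('tilt',a0,'bar',bx,bz,'q',q0,'r',r)
q1=float(sys.argv[1]); n=int(sys.argv[2]); tilt=float(sys.argv[3])
rr=r+(0.1598-r)*0.0
for k in range(1,n+1):
    q=q0+(q1-q0)*k/n; a=a0+(tilt-a0)*k/n; t=.189+q
    X=.061-rr*np.cos(t)+off*np.sin(a); Z=.111+rr*np.sin(t)-off*np.cos(a)
    dw=np.array([*( (X-p[0])*ex[:2]),Z-p[2]]); d=R0.T@dw*1000
    print('[%.1f, %.1f, %.1f, %.3f, 0, 0],'%(0,d[1],d[2],a-a0),end=' ')
print()
E
python3 hood.py 1.3 12 0.1; python3 -c "
from h import *
im=cam('wrist');save(im,'w14.png')"
```

```text
32.4 [0.1197 0.     0.249 ] [0.6839 0.1481 5.7281] 0.010185617269212511 [-1.2514  1.1346 -1.138 ]
tilt 0.003182093767790486 bar 0.11969990031678979 0.26347573122858337 q 1.749286570074592 r 0.16338459814466066
[0.0, -2.1, -5.6, 0.008, 0, 0], [0.0, -4.0, -11.3, 0.016, 0, 0], [0.0, -5.7, -17.1, 0.024, 0, 0], [0.0, -7.1, -22.9, 0.032, 0, 0], [0.0, -8.4, -28.8, 0.040, 0, 0], [0.0, -9.4, -34.7, 0.048, 0, 0], [0.0, -10.2, -40.7, 0.056, 0, 0], [0.0, -10.7, -46.6, 0.065, 0, 0], [0.0, -11.0, -52.6, 0.073, 0, 0], [0.0, -11.1, -58.6, 0.081, 0, 0], [0.0, -11.0, -64.6, 0.089, 0, 0], [0.0, -10.7, -70.6, 0.097, 0, 0],
```

View pics/w14.png

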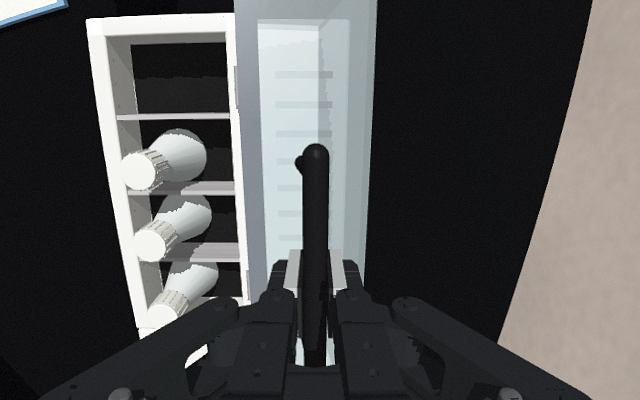

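The bar is held at (315,270). Starting to close.

Call:
move_arm(commands=[[[0,-2,-5.6,0.008,0,0],[0,-4,-11.3,0.016,0,0],[0,-5.6,-17.1,0.024,0,0],[0,-7,-22.9,0.032,0,0],[0,-8.3,-28.8,0.04,0,0],[0,-9.3,-34.7,0.048,0,0],[0,-10,-40.7,0.056,0,0],[0,-10.5,-46.6,0.065,0,0],[0,-10.8,-52.6,0.073,0,0],[0,-10.8,-58.6,0.081,0,0],[0,-10.6,-64.6,0.089,0,0],[0,-10.3,-70.6,0.097,0,0]]])

```text
t: 33.65
tcp_pos: [0.5853, 0.165, 0.2598]
orientation: [-1.173, 1.064, -1.18]
ft_force: [4.6, 0.9, 2.2]
finger_gap: 0.0099
```

```bash
python3 hood.py 0.85 12 0.25 .0135;python3 -c "
from h import *
im=cam('wrist');save(im,'w15.png')"
```

```text
33.65 [0.0503 0.0003 0.2598] [4.6149 0.9143 2.2005] 0.009922891889683929 [-1.173   1.0642 -1.1803]
tilt 0.10426981449004054 bar 0.04886202934619437 0.27325592859371456 q 1.3071278420975667 r 0.16270930119511068
[0.0, -0.1, -6.0, 0.012, 0, 0], [0.0, 0.1, -12.1, 0.024, 0, 0], [0.0, 0.5, -18.1, 0.036, 0, 0], [0.0, 1.1, -24.1, 0.049, 0, 0], [0.0, 2.0, -30.1, 0.061, 0, 0], [0.0, 3.1, -36.0, 0.073, 0, 0], [0.0, 4.4, -41.9, 0.085, 0, 0], [0.0, 6.0, -47.7, 0.097, 0, 0], [0.0, 7.8, -53.5, 0.109, 0, 0], [0.0, 9.8, -59.2, 0.121, 0, 0], [0.0, 12.0, -64.8, 0.134, 0, 0], [0.0, 14.4, -70.3, 0.146, 0, 0],
```

View pics/w15.png

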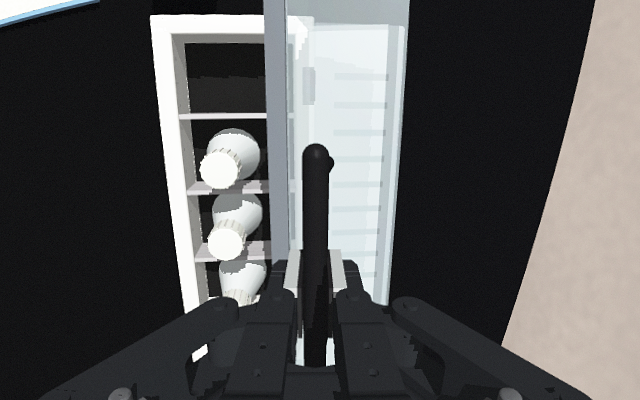

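The hood is following, with its face edge now at x≈275 in the image.

Call:
move_arm(commands=[[[0,0,-6,0.012,0,0],[0,0.2,-12.1,0.024,0,0],[0,0.7,-18.1,0.036,0,0],[0,1.3,-24.1,0.049,0,0],[0,2.2,-30.1,0.061,0,0],[0,3.3,-36,0.073,0,0],[0,4.6,-41.9,0.085,0,0],[0,6.3,-47.7,0.097,0,0],[0,8.1,-53.4,0.109,0,0],[0,10.1,-59,0.121,0,0],[0,12.4,-64.5,0.134,0,0],[0,14.8,-69.9,0.146,0,0]]])

```text
t: 34.9
tcp_pos: [0.515, 0.1582, 0.2361]
orientation: [-1.065, 0.966, -1.234]
ft_force: [2.5, 4.2, 0.4]
finger_gap: 0.0103
```

```bash
python3 hood.py 0.4 12 0.45 .0135
```

```text
34.9 [-0.0204  0.0003  0.2361] [2.5287 4.1577 0.4209] 0.010305669776932445 [-1.0646  0.9657 -1.2345]
tilt 0.2437130585025156 bar -0.023631244944567992 0.24920311290116712 q 0.8323318812078586 r 0.1620572369147401
[0.0, 1.9, -5.3, 0.017, 0, 0], [0.0, 3.9, -10.5, 0.034, 0, 0], [0.0, 6.1, -15.7, 0.052, 0, 0], [0.0, 8.6, -20.8, 0.069, 0, 0], [0.0, 11.2, -25.7, 0.086, 0, 0], [0.0, 14.0, -30.6, 0.103, 0, 0], [0.0, 17.0, -35.4, 0.120, 0, 0], [0.0, 20.1, -40.1, 0.138, 0, 0], [0.0, 23.4, -44.6, 0.155, 0, 0], [0.0, 26.9, -49.0, 0.172, 0, 0], [0.0, 30.6, -53.3, 0.189, 0, 0], [0.0, 34.4, -57.5, 0.206, 0, 0],
```

Call:
move_arm(commands=[[[0,1.9,-5.3,0.017,0,0],[0,3.9,-10.5,0.034,0,0],[0,6.1,-15.7,0.052,0,0],[0,8.6,-20.7,0.069,0,0],[0,11.2,-25.6,0.086,0,0],[0,14,-30.5,0.103,0,0],[0,17,-35.2,0.12,0,0],[0,20.1,-39.9,0.138,0,0],[0,23.4,-44.3,0.155,0,0],[0,26.9,-48.7,0.172,0,0],[0,30.6,-53,0.189,0,0],[0,34.4,-57,0.206,0,0]]])

```text
t: 36.1
tcp_pos: [0.468, 0.1533, 0.1889]
orientation: [-0.903, 0.818, -1.304]
ft_force: [0.1, 4.3, 3.3]
finger_gap: 0.0101
```

```bash
python3 hood.py 0.1 12 0.5 .0135;python3 -c "
from h import *
im=cam('wrist');save(im,'w16.png')"
```

```text
36.1 [-0.0676  0.0001  0.1889] [0.0529 4.3448 3.3107] 0.010086597526613079 [-0.9032  0.8183 -1.3036]
tilt 0.44963436039532095 bar -0.07348601312482644 0.20109584959381901 q 0.4012565586462001 r 0.16187572344314957
[0.0, 2.1, -3.4, 0.004, 0, 0], [0.0, 4.3, -6.8, 0.008, 0, 0], [0.0, 6.6, -10.1, 0.013, 0, 0], [0.0, 8.9, -13.4, 0.017, 0, 0], [0.0, 11.4, -16.5, 0.021, 0, 0], [0.0, 13.9, -19.7, 0.025, 0, 0], [0.0, 16.5, -22.7, 0.029, 0, 0], [0.0, 19.1, -25.7, 0.034, 0, 0], [0.0, 21.9, -28.7, 0.038, 0, 0], [0.0, 24.7, -31.5, 0.042, 0, 0], [0.0, 27.6, -34.3, 0.046, 0, 0], [0.0, 30.6, -37.0, 0.050, 0, 0],
```

View pics/w16.png

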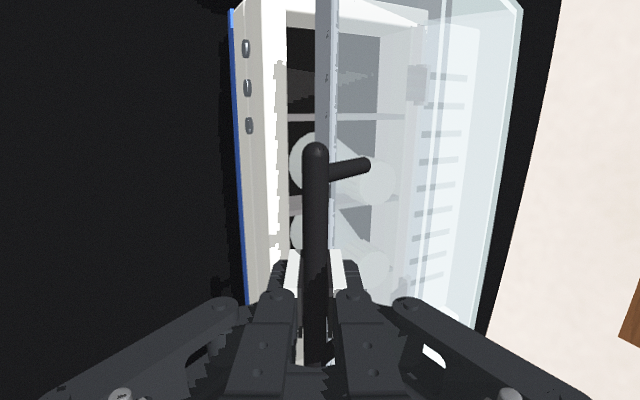

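The hood is coming down cleanly and is now about 0.4 rad open.

Call:
move_arm(commands=[[[0,2.1,-3.4,0.004,0,0],[0,4.3,-6.8,0.008,0,0],[0,6.6,-10.1,0.013,0,0],[0,8.9,-13.4,0.017,0,0],[0,11.4,-16.5,0.021,0,0],[0,13.9,-19.6,0.025,0,0],[0,16.5,-22.6,0.029,0,0],[0,19.1,-25.5,0.034,0,0],[0,21.9,-28.4,0.038,0,0],[0,24.7,-31.2,0.042,0,0],[0,27.6,-34,0.046,0,0],[0,30.6,-36.6,0.05,0,0]]])

```text
t: 37.35
tcp_pos: [0.449, 0.1512, 0.1455]
orientation: [-0.864, 0.783, -1.319]
ft_force: [-0.7, 3.6, 0.9]
finger_gap: 0.0098
```

```bash
python3 hood.py -0.015 12 0.5 .0135
```

```text
37.35 [-0.0867 -0.0001  0.1455] [-0.6906  3.5752  0.9475] 0.009791081819326135 [-0.864   0.7827 -1.3188]
tilt 0.4991936855006872 bar -0.09316138458294031 0.15739624034825345 q 0.10333628465815586 r 0.1609917501457206
[0.0, 1.1, -1.1, 0.000, 0, 0], [0.0, 2.3, -2.2, 0.000, 0, 0], [0.0, 3.4, -3.3, 0.000, 0, 0], [0.0, 4.6, -4.4, 0.000, 0, 0], [0.0, 5.7, -5.5, 0.000, 0, 0], [0.0, 6.9, -6.6, 0.000, 0, 0], [0.0, 8.1, -7.6, 0.000, 0, 0], [0.0, 9.3, -8.7, 0.001, 0, 0], [0.0, 10.5, -9.7, 0.001, 0, 0], [0.0, 11.7, -10.7, 0.001, 0, 0], [0.0, 12.9, -11.7, 0.001, 0, 0], [0.0, 14.2, -12.7, 0.001, 0, 0],
```

Call:
move_arm(commands=[[[0,1.1,-1.1,0,0,0],[0,2.3,-2.2,0,0,0],[0,3.4,-3.3,0,0,0],[0,4.6,-4.4,0,0,0],[0,5.7,-5.5,0,0,0],[0,6.9,-6.6,0,0,0],[0,8.1,-7.6,0,0,0],[0,9.3,-8.7,0,0,0],[0,10.5,-9.7,0,0,0],[0,11.7,-10.7,0,0,0],[0,12.5,-11.4,0,0,0],[0,12.5,-11.4,0,0,0]]])

```text
t: 38.55
tcp_pos: [0.4455, 0.1508, 0.1305]
orientation: [-0.863, 0.782, -1.319]
ft_force: [-4.6, -0.4, 11.4]
finger_gap: 0.0101
```

```bash
python3 hood.py -0.02 3 0.5 .0135;python3 -c "
from h import *
im=cam('wrist');save(im,'w17.png')"
```

```text
38.55 [-0.0902 -0.0001  0.1305] [-4.6087 -0.4395 11.362 ] 0.01005831728298155 [-0.8626  0.7817 -1.3195]
tilt 0.500853485494769 bar -0.09672913988313964 0.14233603145868975 q 0.0071162849856261645 r 0.16081177953077636
[0.0, 1.1, -0.9, -0.000, 0, 0], [0.0, 2.2, -1.9, -0.001, 0, 0], [0.0, 3.4, -2.8, -0.001, 0, 0],
```

View pics/w17.png

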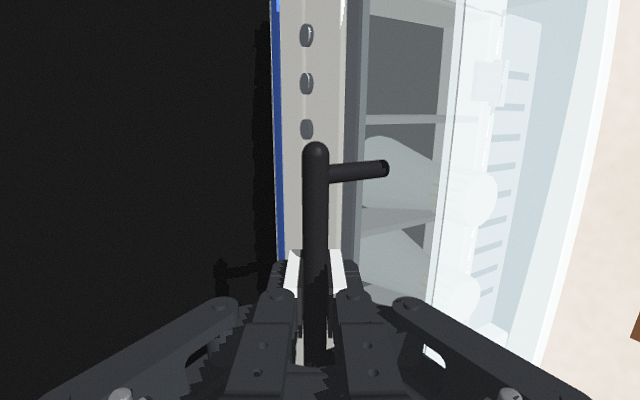

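Contact: 11 N upward with the handle at 142 mm, so the hood is shut. One small extra press, then release.

Call:
move_arm(commands=[[[0,0.8,-0.6,0,0,0],[0,1.6,-1.2,0,0,0],[0,1.6,-1.2,0,0,0],[0,1.6,-1.2,0,0,0]]])

```text
t: 39.0
tcp_pos: [0.4458, 0.1509, 0.1299]
orientation: [-0.86, 0.78, -1.32]
ft_force: [-9.8, -1.0, 21.5]
finger_gap: 0.01
```

Call:
move_arm(commands=[[[0,0,0,0,0,0],[0,0,0,0,0,0],[0,0,0,0,0,0]]], jaw=21)

```text
t: 39.3
tcp_pos: [0.4441, 0.1503, 0.1267]
orientation: [-0.867, 0.784, -1.319]
ft_force: [-0.0, -0.1, -0.2]
finger_gap: 0.021
```

```bash
python3 hood.py -0.02 1 0.5 .0135;python3 -c "
from h import *
im=cam('wrist');save(im,'w18.png')"
```

```text
39.3 [-0.0917 -0.0006  0.1267] [-0.0158 -0.0594 -0.2334] 0.02096196007505038 [-0.8665  0.7842 -1.3192]
tilt 0.49666590172078756 bar -0.09813887939366414 0.13852081457138243 q -0.017757864022524605 r 0.1615010160009639
[0.0, 0.3, -0.2, 0.003, 0, 0],
```

View pics/w18.png

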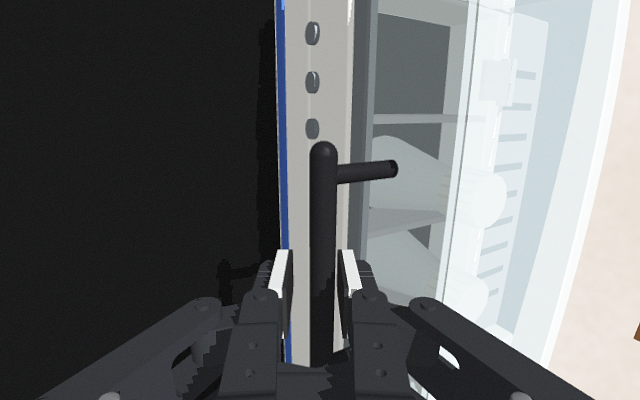

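Call:
move_arm(commands=[[[0,-10,1,0,0,0],[0,-25,1,0,0,0],[0,-50,1,0,0,0],[0,-85,1,0,0,0],[0,-120,1,0,0,0],[0,-150,1,0,0,0],[0,-150,1,0,0,0],[0,-150,1,0,0,0]]])

```text
t: 40.15
tcp_pos: [0.3741, 0.1439, 0.2594]
orientation: [-0.864, 0.783, -1.319]
ft_force: [1.3, 0.3, -0.5]
finger_gap: 0.021
```

```bash
python3 -c "
from h import *
np.set_printoptions(precision=4,suppress=True)
im=cam('wrist');save(im,'w19.png');o=observe();print(o['t'],w2s(o['tcp_pos']))
C=cloud(im);W=w2s(C);f=im['frame'].astype(int)
m=(f.max(2)<70)&(W[...,2]>.12)&(W[...,2]<.19)&(abs(W[...,1])<.06)&(W[...,0]>-.13)&(W[...,0]<-.08)
S=W[m];print(len(S),np.percentile(S,[2,50,98],axis=0))
a=cam('scene');C=cloud(a);W=w2s(C); m=(abs(W[...,0])<.05)&(abs(W[...,1])<.12)&(W[...,2]>.12); print(np.percentile(W[m][:,2],[5,50,95]))
for n in ('scene','side'):
  a=cam(n);  
  r=a['frame'][100:280,230:430,::-1]; cv2.imwrite(f'pics/c19_{n}.png',cv2.resize(r,None,fx=3.3,fy=3.3,interpolation=cv2.INTER_CUBIC))
R0=R.from_rotvec(o['orientation']); z=np.array([np.cos(YAW),np.sin(YAW),0]); y=np.array([0,0,-1.]); Rt=np.c_[np.cross(y,z),y,z]
print((R0.inv()*R.from_matrix(Rt)).as_rotvec(), tomove((s2w([-.0126,-.205,.25])-o['tcp_pos'])*1000))
"
```

```text
40.2 [-0.1622 -0.0003  0.2585]
1734 [[-0.1019 -0.0545  0.142 ]
 [-0.098   0.0062  0.1458]
 [-0.0821  0.0561  0.1477]]
[0.1742 0.1771 0.1802]
[-0.497   0.0002  0.001 ] [204.6794  78.9159 127.5209]
```

View pics/w19.png

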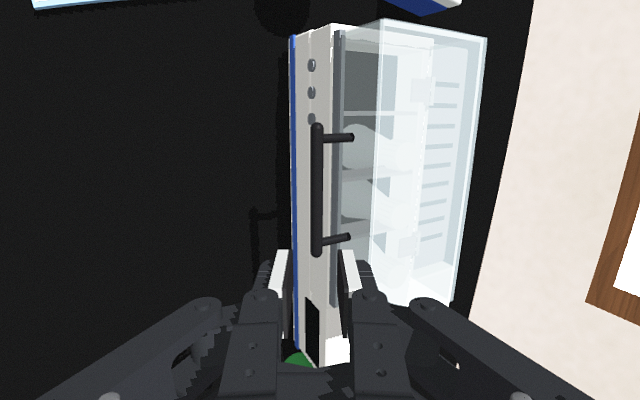

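View pics/c19_side.png

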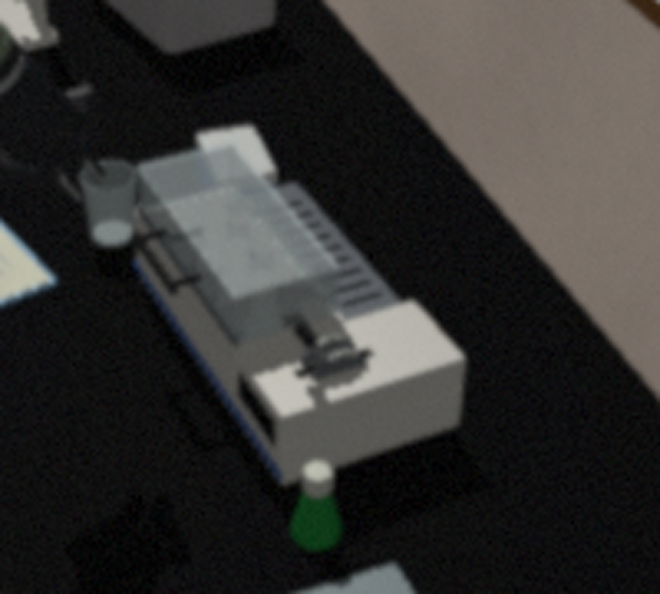

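The hood is down: its top is at 177 mm and the handle is at x = -98 mm, z ≈ 142 mm. Now to the lever.

Call:
move_arm(commands=[[[25,5,12,-0.06,0,0],[55,15,30,-0.16,0,0],[90,30,55,-0.28,0,0],[125,45,75,-0.38,0,0],[160,60,100,-0.46,0,0],[190,72,118,-0.497,0,0],[204,79,127,-0.497,0,0],[204.7,79,127.5,-0.497,0,0],[204.7,79,127.5,-0.497,0,0],[204.7,79,127.5,-0.497,0,0]]], jaw=36)

```text
t: 41.35
tcp_pos: [0.5421, -0.0441, 0.2515]
orientation: [-1.253, 1.135, -1.136]
ft_force: [-0.4, -0.1, 0.3]
finger_gap: 0.0359
```

```bash
python3 lev.py w20.png; python3 -c "
from h import *
o=observe();print(o['orientation'])"
```

```text
41.35 [-0.0132 -0.2035  0.2515]
[[-0.0203 -0.2098  0.1633]
 [-0.0133 -0.205   0.1671]
 [-0.0064 -0.2004  0.169 ]]
circle -0.013622990639670042 0.16132415495182267 0.007017587325520802 q -0.0015240084164819256 0.06993681062295089
[-1.25265753  1.13437271 -1.13658753]
```

View pics/w20.png

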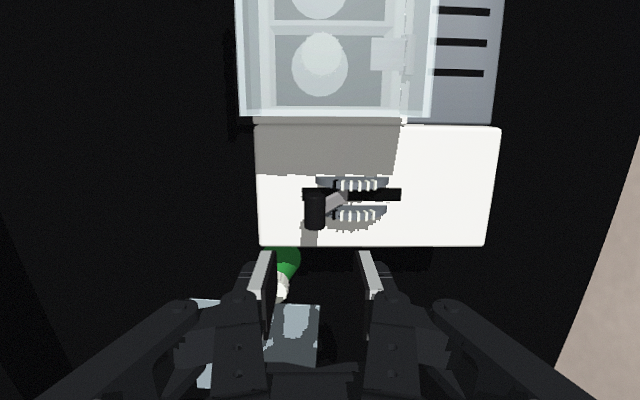

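Call:
move_arm(commands=[[[1,25,0,0,0,0],[1.5,55,0,0,0,0],[1.5,85,0,0,0,0],[1.5,103,0,0,0,0],[1.5,108,0,0,0,0],[1.5,108,0,0,0,0],[1.5,108,0,0,0,0]]], jaw=32)

```text
t: 42.1
tcp_pos: [0.5444, -0.0462, 0.1448]
orientation: [-1.251, 1.133, -1.139]
ft_force: [0.4, 0.6, 0.6]
finger_gap: 0.032
```

```bash
python3 lev.py w21.png
```

```text
42.1 [-0.0111 -0.2059  0.1448]
[[-0.0289 -0.2097  0.154 ]
 [-0.0132 -0.2049  0.1679]
 [ 0.0065 -0.2001  0.1889]]
circle -0.010105456340652878 0.17725413363329084 0.016845559130268827 q 0.12840973553662072 0.08291284378737299
```

Call:
move_arm(commands=[[[0,0,0,0,0,0],[0,0,0,0,0,0],[0,0,0,0,0,0],[0,0,0,0,0,0]]], jaw=14, squeeze=20)

```text
t: 42.55
tcp_pos: [0.544, -0.0466, 0.145]
orientation: [-1.251, 1.134, -1.139]
ft_force: [-3.0, 0.2, 5.7]
finger_gap: 0.0172
```

```bash
python3 -c "
from h import *
o=observe();print(w2s(o['tcp_pos']),o['ft_force'],o['finger_gap'])"
```

```text
[-0.01153319 -0.20622445  0.14502028] [-2.95211816  0.23886385  5.73456196] 0.017226695610425113
```

Call:
move_arm(commands=[[[0,-1.3,3,0,0,0],[0,-2.6,6,0,0,0],[0,-3.8,9,0,0,0],[0,-5,12,0,0,0],[0,-5.3,13.5,0,0,0],[0,-5.3,13.5,0,0,0]]])

```text
t: 43.15
tcp_pos: [0.5549, -0.0455, 0.1503]
orientation: [-1.256, 1.138, -1.136]
ft_force: [-7.2, -0.9, 9.8]
finger_gap: 0.0153
```

```bash
python3 -c "
from h import *
o=observe();print(w2s(o['tcp_pos']),o['ft_force'],o['finger_gap'],o['orientation'])"
```

```text
[-0.00056179 -0.2062669   0.15029461] [-7.20274756 -0.93081471  9.78596676] 0.015289792546098172 [-1.25600438  1.1381991  -1.13572589]
```

Call:
move_arm(commands=[[[0,0,0,0,0,0],[0,0,0,0,0,0],[0,0,0,0,0,0]]], jaw=32)

```text
t: 43.45
tcp_pos: [0.5576, -0.0452, 0.1489]
orientation: [-1.252, 1.135, -1.138]
ft_force: [-0.8, 0.0, 0.7]
finger_gap: 0.0318
```

```bash
sed -i 's/(f.max(2)<60)&(abs(W\[...,0\]-.014)<.05)/(f.max(2)<60)\&(abs(W[...,0]-w2s(o["tcp_pos"])[0])<.0135)/' lev.py; python3 lev.py w22.png
```

```text
43.45 [ 0.0021 -0.2062  0.1489]
[[-0.0079 -0.2098  0.1685]
 [-0.0007 -0.2049  0.1725]
 [ 0.0064 -0.2002  0.1742]]
circle -0.000853739246729636 0.16654056752587887 0.007173331820299816 q 0.1962964340882251 0.06973181173063436
```

View pics/w22.png

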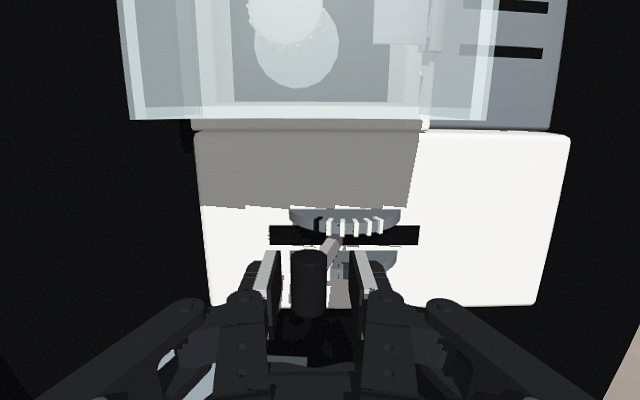

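First notch reached (q≈0.196), nothing touching. Resting about 1 s while re-centring the open jaws.

Call:
move_arm(commands=[[[1,0,-2.5,0,0,0],[1,0,-2.5,0,0,0],[1,0,-2.5,0,0,0],[1,0,-2.5,0,0,0],[1,0,-2.5,0,0,0],[1,0,-2.5,0,0,0],[1,0,-2.5,0,0,0],[1,0,-2.5,0,0,0],[1,0,-2.5,0,0,0]]])

```text
t: 44.4
tcp_pos: [0.5548, -0.0465, 0.1487]
orientation: [-1.253, 1.135, -1.138]
ft_force: [0.3, -0.0, -0.1]
finger_gap: 0.0318
```

Call:
move_arm(commands=[[[0,0,0,0,0,0],[0,0,0,0,0,0],[0,0,0,0,0,0],[0,0,0,0,0,0]]], jaw=14)

```text
t: 44.8
tcp_pos: [0.5548, -0.0465, 0.1488]
orientation: [-1.252, 1.135, -1.138]
ft_force: [-0.9, 0.0, 0.3]
finger_gap: 0.0154
```

```bash
python3 -c "
from h import *
o=observe();print(o['t'],w2s(o['tcp_pos']),o['ft_force'],o['finger_gap'])"
```

```text
44.8 [-0.00075389 -0.20718232  0.14875772] [-0.91999174  0.03055315  0.33210053] 0.01536546745142366
```

Call:
move_arm(commands=[[[0,-1,4,0,0,0],[0,-2,8,0,0,0],[0,-2.7,11.5,0,0,0],[0,-2.7,14,0,0,0],[0,-2.7,15.5,0,0,0],[0,-2.7,15.5,0,0,0]]])

```text
t: 45.4
tcp_pos: [0.5684, -0.0451, 0.1515]
orientation: [-1.256, 1.138, -1.135]
ft_force: [-6.9, -1.2, 5.2]
finger_gap: 0.015
```

Call:
move_arm(commands=[[[0,0,0,0,0,0],[0,0,0,0,0,0],[0,0,0,0,0,0]]], jaw=32)

```text
t: 45.7
tcp_pos: [0.5708, -0.0449, 0.1514]
orientation: [-1.252, 1.134, -1.138]
ft_force: [-0.1, 0.1, 1.0]
finger_gap: 0.032
```

```bash
python3 lev.py w23.png
```

```text
45.7 [ 0.0153 -0.2072  0.1514]
[[ 0.0053 -0.2098  0.1701]
 [ 0.0125 -0.2049  0.1752]
 [ 0.02   -0.2002  0.1771]]
circle 0.01244888042214181 0.16908540783759968 0.007272614008313609 q 0.39113094829910483 0.06949685592144865
```

Second notch reached (q≈0.39). Resting about 1 s.

Call:
move_arm(commands=[[[-2,0,-2.3,0,0,0],[-2,0,-2.3,0,0,0],[-2,0,-2.3,0,0,0],[-2,0,-2.3,0,0,0],[-2,0,-2.3,0,0,0],[-2,0,-2.3,0,0,0],[-2,0,-2.3,0,0,0],[-2,0,-2.3,0,0,0],[-2,0,-2.3,0,0,0]]])

```text
t: 46.65
tcp_pos: [0.5677, -0.0432, 0.1514]
orientation: [-1.252, 1.135, -1.138]
ft_force: [-0.0, 1.3, 0.3]
finger_gap: 0.0322
```

Call:
move_arm(commands=[[[0,0,0,0,0,0],[0,0,0,0,0,0],[0,0,0,0,0,0],[0,0,0,0,0,0]]], jaw=14)

```text
t: 47.05
tcp_pos: [0.5678, -0.0432, 0.1515]
orientation: [-1.252, 1.135, -1.138]
ft_force: [0.2, 0.0, -0.1]
finger_gap: 0.0151
```

```bash
python3 -c "
from h import *
o=observe();print(o['t'],w2s(o['tcp_pos']),o['ft_force'],o['finger_gap'])"
```

```text
47.05 [ 0.01251572 -0.20520196  0.15149695] [ 0.18117036  0.01897942 -0.09959341] 0.015051261280158846
```

Call:
move_arm(commands=[[[0,-0.3,4,0,0,0],[0,-0.5,8,0,0,0],[0,-0.3,11.5,0,0,0],[0,0,14,0,0,0],[0,0,15.5,0,0,0],[0,0,15.5,0,0,0]]])

```text
t: 47.65
tcp_pos: [0.5819, -0.0418, 0.1515]
orientation: [-1.255, 1.138, -1.136]
ft_force: [-4.9, -0.7, 5.1]
finger_gap: 0.0151
```

Call:
move_arm(commands=[[[0,0,0,0,0,0],[0,0,0,0,0,0],[0,0,0,0,0,0]]], jaw=32)

```text
t: 47.95
tcp_pos: [0.5838, -0.0416, 0.1514]
orientation: [-1.252, 1.134, -1.138]
ft_force: [-0.2, -0.9, 0.7]
finger_gap: 0.0317
```

```bash
python3 lev.py w24.png
```

```text
47.95 [ 0.0286 -0.2052  0.1514]
[[ 0.0188 -0.2099  0.1696]
 [ 0.0261 -0.2049  0.1751]
 [ 0.0337 -0.2002  0.177 ]]
circle 0.026036483544975203 0.16896611698439215 0.007375986915805225 q 0.5873057484657527 0.06922979434819679
```

Call:
move_arm(commands=[[[0,0,-2.3,0,0,0],[0,-25,-2.3,0,0,0],[0,-55,-2.3,0,0,0],[0,-90,-2.3,0,0,0],[0,-120,-2.3,0,0,0],[0,-120,-2.3,0,0,0],[0,-120,-2.3,0,0,0]]])

```text
t: 48.7
tcp_pos: [0.5806, -0.0419, 0.2718]
orientation: [-1.252, 1.134, -1.138]
ft_force: [-0.3, -0.1, -0.3]
finger_gap: 0.0321
```

```bash
python3 lev.py w25.png; python3 -c "
from h import *
np.set_printoptions(precision=4,suppress=True)
a=cam('scene');C=cloud(a);W=w2s(C); m=(abs(W[...,0])<.05)&(abs(W[...,1])<.12)&(W[...,2]>.12); print(np.percentile(W[m][:,2],[5,50,95]))
for n in ('scene','side'):
  a=cam(n);  
  r=a['frame'][100:330,190:430,::-1]; cv2.imwrite(f'pics/c25_{n}.png',cv2.resize(r,None,fx=2.6,fy=2.6,interpolation=cv2.INTER_CUBIC))"
```

```text
48.7 [ 0.0254 -0.2052  0.2718]
[[ 0.0189 -0.2098  0.169 ]
 [ 0.0258 -0.2051  0.1749]
 [ 0.0336 -0.2004  0.177 ]]
circle 0.025887452399373897 0.1690431661662158 0.007184413101913674 q 0.5850662680313244 0.06929372908142974
[0.1741 0.1771 0.18  ]
```

View pics/w25.png

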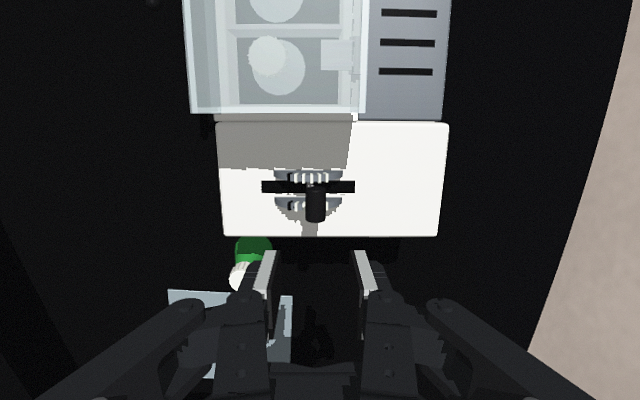

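View pics/c25_scene.png

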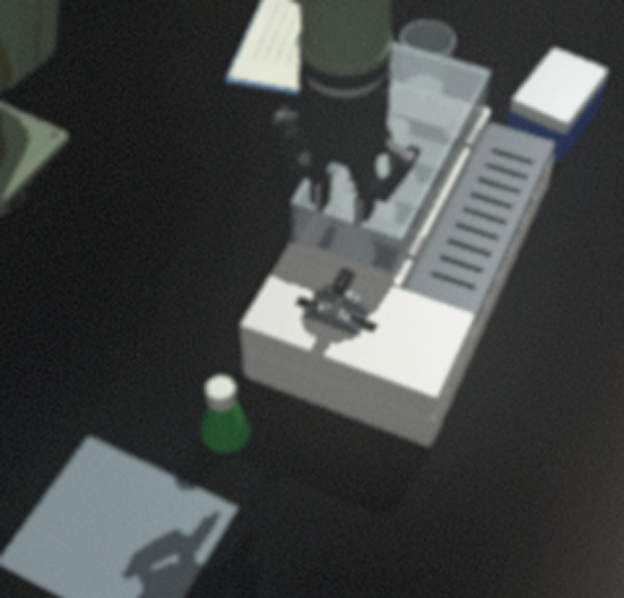

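View pics/c25_side.png

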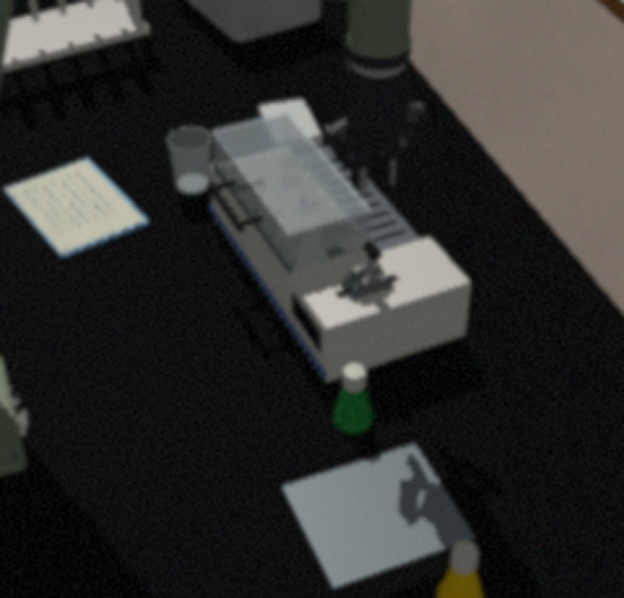

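Call:
move_arm(commands=[[[-20,-20,0,0,0,0],[-60,-50,0,0,0,0],[-100,-80,-5,0,0,0],[-130,-100,-20,0,0,0],[-130,-100,-30,0,0,0],[-130,-100,-30,0,0,0],[-130,-100,-30,0,0,0],[-130,-100,-30,0,0,0],[-130,-100,-30,0,0,0],[-130,-100,-30,0,0,0]]])

```text
t: 49.9
tcp_pos: [0.5381, 0.0839, 0.3707]
orientation: [-1.253, 1.137, -1.138]
ft_force: [0.1, -0.2, 0.5]
finger_gap: 0.032
```

```bash
python3 -c "
from h import *
np.set_printoptions(precision=4,suppress=True)
im=cam('wrist');save(im,'w26.png');o=observe();print(o['t'],w2s(o['tcp_pos']))
C=cloud(im);W=w2s(C);f=im['frame'].astype(int)
m=(f.max(2)<70)&(W[...,2]>.12)&(W[...,2]<.19)&(abs(W[...,1])<.06)&(W[...,0]>-.13)&(W[...,0]<-.08)
S=W[m];print(len(S),np.percentile(S,[2,50,98],axis=0))
m=(abs(W[...,0])<.1)&(abs(W[...,1])<.13)&(W[...,2]>.165)&(W[...,2]<.2);S=W[m]
A=np.c_[S[:,0],np.ones(len(S))];print(len(S),np.linalg.lstsq(A,S[:,2],rcond=None)[0])
m=(f.min(2)>130)&(abs(W[...,2]-.11)<.006)&(W[...,1]<-.15);print('console z',np.median(W[m][:,2]))"
```

```text
49.95 [-0.0046 -0.0757  0.3708]
1304 [[-0.1009 -0.0563  0.1422]
 [-0.0943  0.0028  0.1461]
 [-0.0819  0.0559  0.1484]]
28076 [-0.0006  0.1776]
console z 0.11072874282746839
```

View pics/w26.png

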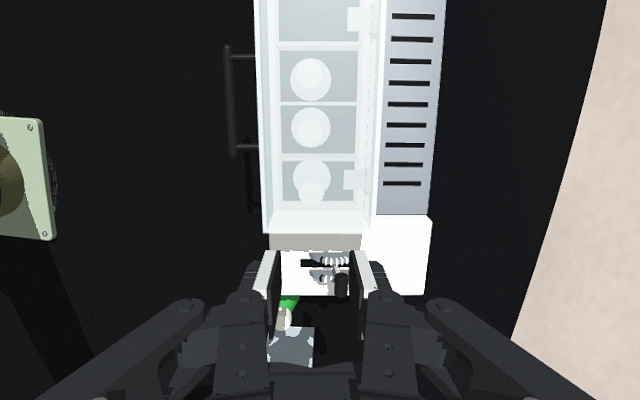

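The hood top is level (slope -0.0006) at 177 mm. The three flasks stand upright in bays 1–3 at (311,180), (310,127) and (311,79). The lever is in the third notch and the gripper is clear of everything.

```bash
python3 -c "
from rig import sign_off
print(sign_off())"
```

```text
the job is handed in; nothing more can be done
None
```

The job is done and handed in at about 50 s of the 210 s allowed.

**What I did**
- **Lever to off:** it started in the fourth notch. The first pull left it slightly short of off (q about 0.06), so I held it again and pressed it home. The camera then read q about 0.00.
- **Flasks:** three were on the mat, and I stood them in bays 3, 2 and 1.
- **Hood:** I lowered it by the handle along its arc. Seating it pressed with about 21 N of wrist force.
- **Speed:** I raised the lever one click at a time. It sat released in the first and second notches for a little over 1 s each, then stopped in the third.

**Last checks**
- **Hood:** it is level, with its top at 177 mm and the handle about 1 mm above its shut height, which is within the calibration.
- **Flasks:** all three are upright in their bays.
- **Lever:** the readings in the notches were 0.196, 0.391 and 0.585 (third is 0.6). That is slightly low each time, but within measuring error.
- **Left alone:** I touched neither the beaker, the tip box nor the look-alikes, and no flask was seen to be knocked.
- **At hand-in:** the arm was touching nothing.

The fixed scene camera and the wrist camera disagreed by about 5 mm on where the shaker stood. I used the wrist camera's values, and the grasps and placements agreed with them.

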